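# Put the standards jar away and shut the case

## Robot

A 7-joint arm with a two-finger parallel gripper is mounted at the origin on the work surface. World frame = base frame: x ahead of the robot, y to its left, z up, the work surface at z = 0. Lengths are in mm, angles in degrees, forces in N, time in s.
With the tool pointing down it reaches from about 350 to 900 mm from the base axis. Payload 7.2 kg.
Tool frame: the origin (TCP) lies midway between the tips of the shut fingers; the grasp point (between the pads) lies 19 mm behind it; z points along the fingers, x is the direction in which the jaws open and shut, and the axes are right-handed (so a half turn about z gives the same grasp; the last joint's range is limited). The gripper opens to 85 mm and grips with 20 to 120 N. Pads are 22 mm wide; open, the fingers measure 114 mm over their backs; the gripper's body (76 mm by 85 mm) begins 54 mm behind the grasp point. The pads swing forward as they close: fully open they stand 13 mm farther back than shut.
Start: joints at [-71.688, 23.554, -0.728, 91.456, 0.321, 64.991, -4.71], TCP at [236.355, 578.589, 231.297] pointing down, gripper open.
Joint ranges: [-169.25, 169.25], [-16.82, 113.86], [-84.01, 82.57], [7.8, 145.47], [-59.2, 239.2], [7.22, 106.19], [-163.78, 163.78]. Speed limits (degrees/s): [136.94, 136.94, 172.46, 172.46, 180, 180, 180].

## Interface

Orientations are given as a 3x3 rotation matrix whose columns are the frame's x, y, z axes.
In Python, from workcell import robot gives the robot as it stands.
- The arm moves only by the shell command python3 -m handwheel 'ROWS' [FORCE]. ROWS is JSON, a list of rows, each an object with "angular": the turn, a rotation vector about the world's x, y, z in rad, a list of three; "translation": the shift along the world's x, y, z in cm, a list of three; "fingers": the closure, from 0 (fully open) to 1 (shut). In form: [{"angular": [rx, ry, rz], "translation": [tx, ty, tz], "fingers": fingers}, ...]. A call has 1 to 12 rows; each row is the pose to reach, as a shift and turn from the pose commanded when the call began; what a row does not reach only later rows make up. A row lasts 1/10 s, in which the tool goes at most 50 mm and 8.59 degrees, less where a joint would pass 70% of its speed; a pose out of reach is approached as far as the arm can. A call with a gripper value outside its range is refused whole. The fingers move at their own pace and stop on an object; FORCE is the grip in N (left out, the last holds). Time passes only in rows, so rows that repeat a pose let the fingers close. It gives the time, the measured TCP pose, the force and the opening at its end, in the units of the state.
- robot.observe(): the state, without advancing time (a new reading comes with each control period).
- robot.camera(name): name is "scene" or "top"; returns (picture, depth): 400x640x3 uint8, red, green, blue; 400x640 float32, mm along the optical axis (not along the pixel's ray), 0 where there is no reading.
- robot.camera_params(name): a dict with "fx", "fy", "cx", "cy" (pixels), "view" (4x4, takes a point from world to camera coordinates). Camera axes: x right, y up, looking along -z (the intrinsics and any distortion apply to the point x, -y, -z); pixel columns grow to the right and rows downward; lengths in mm; the calibration is good to about 2 mm. A picture is of the moment at which its call begins. camera_params takes no time and is no camera call.
- robot.finish_job(): hands the job in, once; it reports no verdict.
The state is a dict: "clock": time; "qpos": joint angles; "qd": joint speeds; "joint_efforts": joint torques, N m; "tool_pos": TCP position; "eef_rot": TCP orientation; "ft_force": force on the tool from outside, world axes, zero at the start; "torque": the same for the moment, N m; "gripper_width": finger opening in mm.
Only numpy, scipy, OpenCV 4.12 (cv2) and the standard library are available. Lean on these libraries where they do the work, as an engineer would, in place of code of your own. Each camera call takes 0.05 s, during which the arm holds its last target.

## Task

Stand the jar from the bench upright on the cork mat in the empty cell of the oak case, setting it down rather than dropping it, then slide the glass cover shut until both its ends are pressed up solid against the rubber stop bar, wherever that has been set. The cover sticks in its grooves: work it along gently by its two end knobs, a little at each end in turn so that it does not rack, never forcing it and never pushing on the bare glass. Leave everything else where it stands.

Things in the scene. Friction and masses are not known exactly. Their poses are not given: they have to be found in the camera images.
- case: Low oak case fixed to the bench, 370 mm wide (y, to the left), 111.5 mm high, from x = -0.134 (front) to 0.125 (back); origin on its underside, z up. In front a row of four open cells, 74 mm apart along y, 95 mm long, floor 10 mm above the bench, dividers up to 40 mm; a fixed pane roofs the rear half. Its rails and sides end at 111.5 mm; only the cover's knobs stand higher.
- rail: The case's oak front rail, 12 mm thick; origin under its centre. Behind it, 95 to 110 mm above the bench, lies a stop bar right across, faced with 3 mm of black rubber and hand-set by two screws through the rail: its face is somewhere from x = -0.114 to -0.100 in the case's frame, not measured but felt as a solid end. The shut cover's front edge meets it, the knobs 50 mm behind it.
- cover: Sliding cover, loose in dry, sticky grooves along the case's x: 100 mm (x) by 320 mm (y), underside 95 mm, flat top 103 mm above the bench, 0.5 to 0.8 kg; bare glass between two aluminium end stiles 36 mm wide. Origin: centre of the underside, axes as the case's. It shuts towards the case's -x and starts 60 to 90 mm open, slid back over the rear half. A push above 20 N chips the glass.
- pane: The bare glass of the cover, 100 x 250 x 6 mm, top 102.5 mm above the bench, edges unprotected: not to be pushed (nothing over 2 N). Origin as the cover's.
- knob_left (a point): Centre of the upright round brass knob on the cover's left (+y) stile: 20 mm across, from 103 to 133 mm above the bench (this point 118 mm), 138 mm from the cover's middle, half-way along the stile. The space behind and between the knobs is free above 111.5 mm.
- knob_right (a point): Centre of the like knob on the right (-y) stile. The cover has 2.5 mm of side play: pushed at one knob with some 2 to 6 N, that end moves while the other stays; once one knob is about 15 mm ahead of the other along the case's x, the cover racks and jams (the push rises steeply) until the lagging end is brought up.
- jar_mid (a point): Centre, half-way up, of the jar to be put away: straight amber glass jar with a white screw cap, 36 mm across, 80 mm high, about 0.12 kg, standing on the bench to the left or right of the case, 65 to 105 mm clear of its side. Three like it stand in the case. Standing in a cell, its top is 5 mm below the cover. Hold it by its upper half, so that the gripper stays above the case.
- jar: The same jar; origin at the centre of its underside, z up its axis.
- pad: Round cork mat, 44 mm across and paper-thin, on the floor of the one empty cell (10 mm above the bench): where the jar stands. Origin at its centre.
- jar_a: One of three like jars (36 mm across, 80 mm high) already standing in the other cells; origin under its centre. Stays.
- jar_b: Another such jar in a cell. Stays.
- jar_c: Another such jar in a cell. Stays.
- beaker: Glass beaker 60 mm across, 82 mm high, on the bench on the other side of the case from the jar. Stays.
- flask: Conical flask 80 mm across, 130 mm high, beside the case towards its far end. Stays.
- reagent: Amber stoppered bottle 72 mm across, 140 mm high, beside the case towards its far end. Stays.
- wash: White wash bottle 66 mm across, 175 mm high, far left. Stays.
- dish: Flat glass dish 90 mm across, 18 mm high, far right. Stays.
- stopper: Black rubber stopper 32 mm across, 28 mm high, far left. Stays.
Things that resemble listed ones, but are neither listed nor needed, are in the scene too. Leave any pink or purple look-alike of the jar alone.

How it is judged (in metres and radians):
On the way, in this order (a step that is already met when the one before it is completed fails the run):
1. the jar stands upright in the empty cell, let go (horizontal distance between jar_mid and pad below 0.016 m and angle between jar_mid's own z axis and vertical below 0.1 rad and z of jar_mid in the frame of case below 0.054 m and contact force between the fingers and jar below 0.1 N), for 0.2 s.
2. the cover is pressed up solid against the stop bar, square to the case (x of each of knob_left, knob_right in the frame of case below -0.0475 m and angle between the x axis of cover and the x axis of case, either way round below 0.011 rad and contact force between cover and rail above 2 N), for 0.05 s.
At the end, for the whole second after the job is handed in: The cover, pressed up to the stop bar on the way, rests shut: both knobs beyond x = -0.0475 in the case's frame, square to it within 0.011 rad (3 mm end to end). The jar stands upright (0.1 rad) on the cell floor, within 16 mm of the mat's centre, at rest and let go (all of step 1 and x of each of knob_left, knob_right in the frame of case below -0.0475 m and angle between the x axis of cover and the x axis of case, either way round below 0.011 rad and linear speed of cover below 0.01 m/s and linear speed of jar below 0.02 m/s); the robot touches nothing.
It fails at once if a push of more than 20 N on the cover (contact force between any of the fingers, the arm and cover above 20 N).
It fails at once if the bare glass of the cover is pressed with more than 2 N (contact force between any of the fingers, the arm and pane above 2 N).
It fails at once if the jar is dropped: it moves faster than 0.45 m/s (a fall of over 10 mm) with the fingers off it (linear speed of jar above 0.45 m/s and contact force between the fingers and jar below 0.02 N).
It fails at once if anything else is shifted by more than 20 mm or tipped over (distance of any of jar_a, jar_b, jar_c, beaker, flask, reagent, wash, dish, stopper from where it was at the start of the episode above 0.02 m or angle between any of jar_a, jar_b, jar_c, beaker, flask, reagent, wash, dish, stopper's own z axis and vertical above 0.35 rad).
It also fails if it takes over 67 s, if anything falls off the work surface, if the arm or the gripper's body presses on something with over 40 N, if the wrist force passes 120 N, or if a joint passes its speed limit or range.

## Working session

There is one attempt and no reset: what is moved stays moved. The work goes in short steps, Python scripts to look and compute and a shell command to move; the robot and the scene stay as the last step left them, time stands still between calls to the robot, and variables do not carry over. Pictures are saved under pics/ and viewed, and the job is handed in when it is done.

```bash
ls; mkdir -p pics; python3 - <<'E'
from workcell import robot
import cv2,numpy as np
for n in("scene","top"):
    p,d=robot.camera(n); cv2.imwrite(f"pics/{n}0.png",cv2.cvtColor(p,cv2.COLOR_RGB2BGR)); np.save(f"{n}0.npy",d)
    print(n,robot.camera_params(n))
print(robot.observe())
E
```

```text
pics
scene {'fx': 361.5404463251125, 'fy': 361.5404463251125, 'cx': 319.6897107206847, 'cy': 198.7845685720996, 'view': array([[ 6.79879880e-01,  7.33145778e-01,  1.61436610e-02,
        -3.80965041e+02],
       [-5.47868018e-01,  4.93183902e-01,  6.75729439e-01,
         2.39879118e+02],
       [ 4.87446391e-01, -4.68259445e-01,  7.36972936e-01,
        -1.37481811e+03],
       [ 0.00000000e+00,  0.00000000e+00,  0.00000000e+00,
         1.00000000e+00]])}
top {'fx': 407.3868229811638, 'fy': 407.3868229811638, 'cx': 322.73896563653693, 'cy': 197.33611932571418, 'view': array([[-2.75232992e-02, -9.99621093e-01, -3.72409802e-04,
         1.70216629e+01],
       [ 9.90098422e-01, -2.73124019e-02,  1.37692217e-01,
        -5.69282410e+02],
       [-1.37650216e-01,  3.42102173e-03,  9.90474994e-01,
        -1.40443453e+03],
       [ 0.00000000e+00,  0.00000000e+00,  0.00000000e+00,
         1.00000000e+00]])}
{'clock': 0.1, 'qpos': array([-71.68831578,  23.59580617,  -0.72826831,  91.49913581,
         0.31891671,  64.99159204,  -4.70963571]), 'qd': array([ 0.02473717, -0.05882011, -0.01968674, -0.05545761, -0.02179437,
       -0.00390476, -0.02421224]), 'joint_efforts': array([ 2.61348985e-03, -6.01825976e+01,  6.84157200e-01, -3.00090015e+01,
        1.40025123e-02,  6.35269724e-03, -1.89149057e-05]), 'tool_pos': array([236.19974033, 578.15854512, 230.53396523]), 'eef_rot': array([[ 3.78142319e-01,  9.25747346e-01, -4.88396306e-04],
       [ 9.25746302e-01, -3.78142627e-01, -1.39217413e-03],
       [-1.47348497e-03,  7.43088803e-05, -9.99998912e-01]]), 'ft_force': array([ 0.37055241, -0.22062092,  0.41565348]), 'torque': array([ 0.02118368,  0.05860924, -0.01342415]), 'gripper_width': 84.91159590256018}
```

View pics/scene0.png

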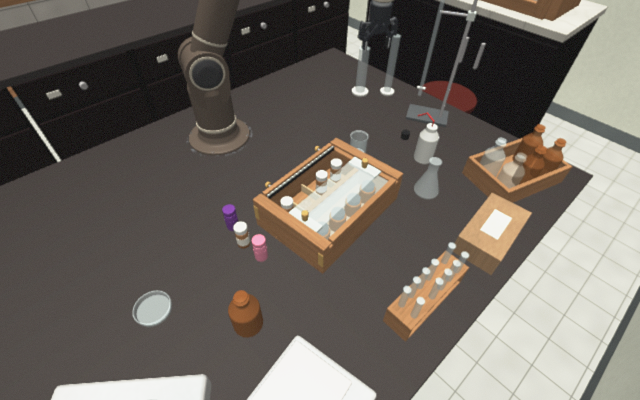

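View pics/top0.png

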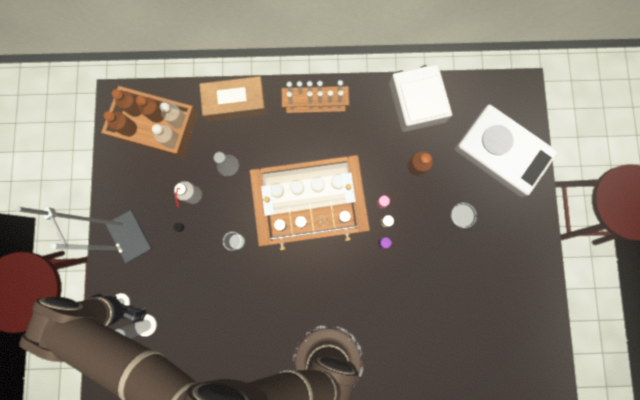

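The scene view shows a white-capped jar (241,233) between a purple (230,217) and a pink (259,247) look-alike. In the top view they are at (388,221), (386,243) and (384,201). The white-capped amber one fits the description. The empty cell is near (323,221) in the top view. I'll confirm both in enlarged crops.

```bash
python3 - <<'E'
import cv2
a=cv2.imread("pics/top0.png")[145:255,235:405]; cv2.imwrite("pics/topc.png",cv2.resize(a,None,fx=4.7,fy=4.7,interpolation=cv2.INTER_CUBIC))
a=cv2.imread("pics/scene0.png")[130:270,210:410]; cv2.imwrite("pics/scenec.png",cv2.resize(a,None,fx=4,fy=4,interpolation=cv2.INTER_CUBIC))
E
```

```text
(no output)
```

View pics/topc.png

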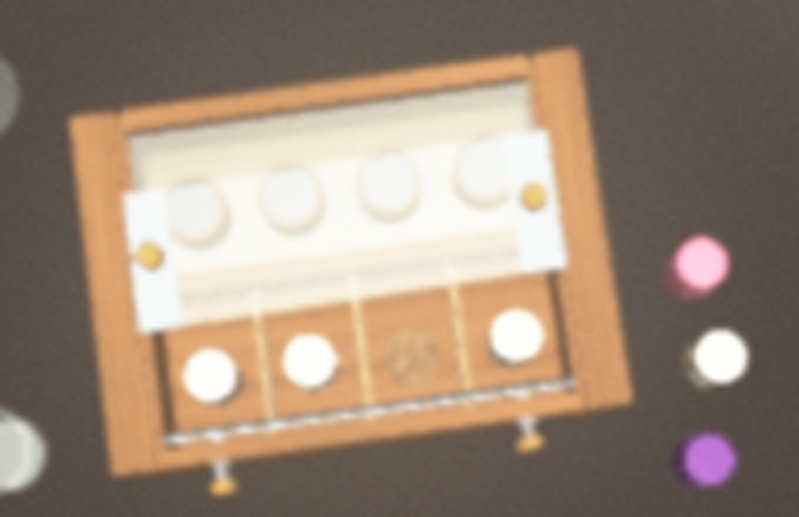

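View pics/scenec.png

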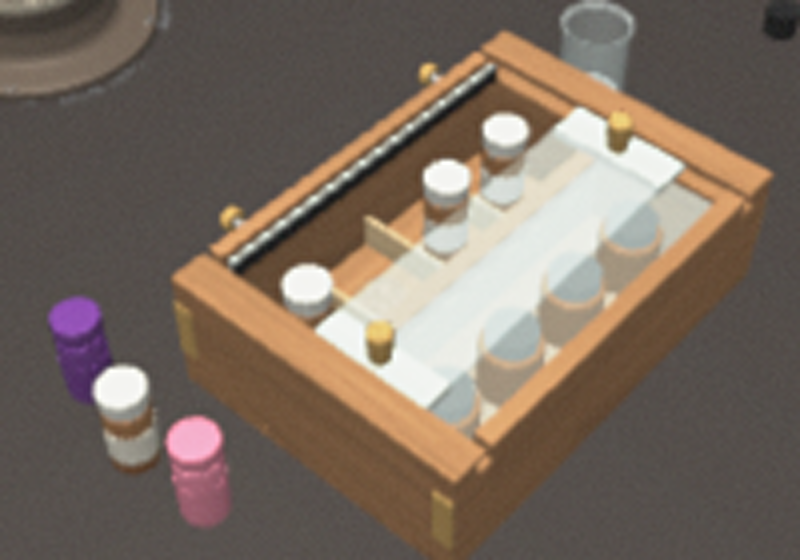

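The white-capped jar is confirmed at crop (720,356), with the mat at (412,357). The knobs are at (149,256) and (533,196). Now I'll locate them all.

```bash
cat >h.py <<'E'
from workcell import robot
import numpy as np
def ray(n,u,v,z):
    P=robot.camera_params(n);V=P["view"];R=V[:3,:3];t=V[:3,3];C=-R.T@t
    d=R.T@np.array([(u-P["cx"])/P["fx"],-(v-P["cy"])/P["fy"],-1]); return C+d*(z-C[2])/d[2]
def proj(n,p):
    P=robot.camera_params(n);V=P["view"];c=V[:3,:3]@np.array(p)+V[:3,3]
    return P["cx"]+P["fx"]*c[0]/-c[2],P["cy"]-P["fy"]*c[1]/-c[2]
E
python3 - <<'E'
from h import *
T=lambda x,y:((x+.5)/4.7-.5+235,(y+.5)/4.7-.5+145)
S=lambda x,y:((x+.5)/4-.5+210,(y+.5)/4-.5+130)
np.set_printoptions(precision=1,suppress=True)
for k,(x,y,z) in dict(BL=(70,117,111.5),BR=(578,48,111.5),FR=(632,402,111.5),FL=(113,475,111.5),kl=(149,256,133),kr=(533,196,133),jar=(720,356,80),pink=(701,264,80),purp=(708,460,80),pad=(412,357,10),ja=(210,375,90),jb=(309,361,90),jc=(516,336,90)).items(): print(k,ray("top",*T(x,y),z))
for k,(x,y,z) in dict(kl=(620,119,133),kr=(380,330,133),jar=(122,382,80),pink=(195,432,80),purp=(77,313,80),ja=(505,127,90),jb=(446,175,90),jc=(306,284,90),FR=(175,280,111.5),FL=(502,33,111.5),BL=(770,180,111.5),BR=(455,480,111.5)).items(): print(k,ray("scene",*S(x,y),z))
E
```

```text
BL [661.8 247.7 111.5]
BR [ 702.8 -121.4  111.5]
FR [ 445.1 -149.5  111.5]
FL [403.9 218.1 111.5]
kl [555.9 188.5 133. ]
kr [591.2 -83.3 133. ]
jar [ 478.4 -218.5   80. ]
pink [ 546.2 -208.    80. ]
purp [ 403.6 -206.2   80. ]
pad [489.5   5.2  10. ]
ja [474.1 151.2  90. ]
jb [482.2  79.7  90. ]
jc [496.2 -70.3  90. ]
kl [553.9 188.7 133. ]
kr [589.9 -84.3 133. ]
jar [ 472.9 -216.1   80. ]
pink [ 540.2 -204.4   80. ]
purp [ 399.8 -204.2   80. ]
ja [469.1 153.   90. ]
jb [478.2  80.2  90. ]
jc [494.1 -71.5  90. ]
FR [ 446.2 -148.2  111.5]
FL [400.8 215.3 111.5]
BL [660.6 241.6 111.5]
BR [ 698.9 -118.4  111.5]
```

```bash
R='python3 -m handwheel'
python3 -m handwheel '[{"angular":[0,0,0.1],"translation":[3,-5,0],"fingers":0},{"angular":[0,0,0.2],"translation":[5,-10,0],"fingers":0.1},{"angular":[0,0,0.3],"translation":[6.5,-15,0],"fingers":0.2},{"angular":[0,0,0.4],"translation":[8,-20,0],"fingers":0.3},{"angular":[0,0,0.506],"translation":[9.5,-25,0],"fingers":0.3},{"angular":[0,0,0.506],"translation":[11,-30,0],"fingers":0.3},{"angular":[0,0,0.506],"translation":[12.5,-35,0],"fingers":0.3},{"angular":[0,0,0.506],"translation":[14,-40,0],"fingers":0.3},{"angular":[0,0,0.506],"translation":[15.5,-45,0],"fingers":0.3},{"angular":[0,0,0.506],"translation":[17,-50,0],"fingers":0.3},{"angular":[0,0,0.506],"translation":[17,-50,0],"fingers":0.3}]'; python3 -c "
from h import *
print(robot.observe())"
```

```text
clock: 1.2
tool_pos: [406.6, 74.8, 231.4]
eef_rot: [[-0.114, 0.993, 0.0], [0.993, 0.114, -0.0], [-0.0, 0.0, -1.0]]
ft_force: [-0.1, 0.5, 0.1]
gripper_width: 59.6
{'clock': 1.2, 'qpos': array([-30.48985516,   1.94940923,  13.79341172, 119.48822596,
        -0.51431334,  58.61368785,  80.13634372]), 'qd': array([21.12746303,  2.06280402, 17.61366876, -1.8909571 , -2.08080148,
       -0.05582714, 40.20425089]), 'joint_efforts': array([ -1.59664325, -30.52438259,   0.03115872, -27.46370673,
         0.20383118,   0.13462305,  -0.63089982]), 'tool_pos': array([406.61694137,  74.77855477, 231.36310451]), 'eef_rot': array([[-1.14462892e-01,  9.93427499e-01,  2.26917855e-04],
       [ 9.93427435e-01,  1.14462976e-01, -3.99159885e-04],
       [-4.22510100e-04,  1.79737428e-04, -9.99999895e-01]]), 'ft_force': array([-0.08165583,  0.54204371,  0.14881632]), 'torque': array([0.06004153, 0.00041238, 0.0322656 ]), 'gripper_width': 59.61349116990811}
```

```bash

python3 -m handwheel '[{"angular":[0,0,0],"translation":[1,-5,0],"fingers":0.3},{"angular":[0,0,0],"translation":[2,-10,0],"fingers":0.3},{"angular":[0,0,0],"translation":[3.5,-15,0],"fingers":0.3},{"angular":[0,0,0],"translation":[5,-20,0],"fingers":0.3},{"angular":[0,0,0],"translation":[6,-25,0],"fingers":0.3},{"angular":[0,0,0],"translation":[6.9,-29.6,0],"fingers":0.3},{"angular":[0,0,0],"translation":[6.9,-29.6,-4],"fingers":0.3},{"angular":[0,0,0],"translation":[6.9,-29.6,-8],"fingers":0.3},{"angular":[0,0,0],"translation":[6.9,-29.6,-10],"fingers":0.3},{"angular":[0,0,0],"translation":[6.9,-29.6,-10],"fingers":0.3}]'; python3 - <<'E'
from h import *
import cv2
print(robot.observe()['qpos'])
ims=[]
for n,(r0,r1,c0,c1) in dict(top=(170,260,320,430),scene=(160,280,180,310)).items():
    p,d=robot.camera(n); p=cv2.cvtColor(p,cv2.COLOR_RGB2BGR)
    ims.append(cv2.resize(p[r0:r1,c0:c1],(390,360),interpolation=cv2.INTER_CUBIC))
cv2.imwrite("pics/a1.png",np.hstack(ims))
E
```

```text
clock: 2.2
tool_pos: [473.2, -216.7, 128.4]
eef_rot: [[-0.118, 0.993, -0.006], [0.993, 0.118, 0.001], [0.002, -0.006, -1.0]]
ft_force: [0.7, -0.2, 0.9]
gripper_width: 59.7
[ -2.77094307  21.8613347   27.8152778  113.4212244  -13.3876169
  48.18330663 129.15443176]
```

View pics/a1.png

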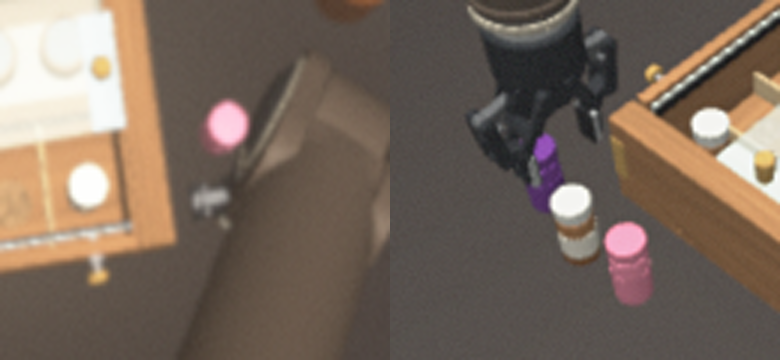

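```bash

python3 -m handwheel '[{"angular":[0,0,0],"translation":[0,0,-2.5],"fingers":0.3},{"angular":[0,0,0],"translation":[0,0,-5],"fingers":0.3},{"angular":[0,0,0],"translation":[0,0,-6.5],"fingers":0.3},{"angular":[0,0,0],"translation":[0,0,-8],"fingers":0.3},{"angular":[0,0,0],"translation":[0,0,-8.9],"fingers":0.3},{"angular":[0,0,0],"translation":[0,0,-8.9],"fingers":0.3}]'; python3 - <<'E'
from h import *
import cv2
p,d=robot.camera("scene"); p=cv2.cvtColor(p,cv2.COLOR_RGB2BGR)
cv2.imwrite("pics/a2.png",cv2.resize(p[160:280,180:330],None,fx=4,fy=4,interpolation=cv2.INTER_CUBIC))
E
```

```text
clock: 2.9
tool_pos: [475.7, -217.3, 42.5]
eef_rot: [[-0.118, 0.993, 0.0], [0.993, 0.118, 0.0], [0.0, 0.0, -1.0]]
ft_force: [-0.8, 0.7, -0.4]
gripper_width: 59.9
```

View pics/a2.png

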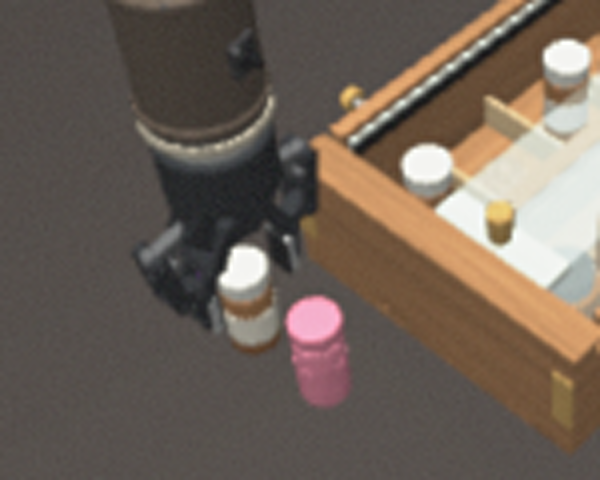

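```bash
python3 - <<'E'
from h import *
S=lambda p:tuple(round((a-b)*4) for a,b in zip(proj("scene",p),(180,160)))
x=np.array([-.118,.993,0]);c=np.array([475.7,-217.3,0])
for z in(0,42,80):print(z,[S(c+k*x+[0,0,z]) for k in(-30,0,30)])
E
```

```text
0 [(226, 359), (258, 333), (289, 307)]
42 [(216, 324), (249, 298), (281, 272)]
80 [(207, 291), (241, 264), (275, 238)]
```

The cap at crop (243,268) matches the projected grasp axis at (241,264), so I'll close the fingers.

```bash

python3 -m handwheel '[{"angular":[0,0,0],"translation":[0,0,0],"fingers":0.45},{"angular":[0,0,0],"translation":[0,0,0],"fingers":0.55},{"angular":[0,0,0],"translation":[0,0,0],"fingers":0.65},{"angular":[0,0,0],"translation":[0,0,0],"fingers":0.75},{"angular":[0,0,0],"translation":[0,0,0],"fingers":0.75},{"angular":[0,0,0],"translation":[0,0,0],"fingers":0.75}]' 30;
python3 -m handwheel '[{"angular":[0,0,0],"translation":[0,0,1],"fingers":0.75},{"angular":[0,0,0],"translation":[0,0,3],"fingers":0.75},{"angular":[0,0,0],"translation":[0,0,6],"fingers":0.75},{"angular":[0,0,0],"translation":[0,0,9],"fingers":0.75},{"angular":[0,0,0],"translation":[0,0,12],"fingers":0.75},{"angular":[0,0,0],"translation":[0,0,13],"fingers":0.75},{"angular":[0,0,0],"translation":[0,0,13],"fingers":0.75}]'
python3 - <<'E'
from h import *
import cv2
p,d=robot.camera("scene"); p=cv2.cvtColor(p,cv2.COLOR_RGB2BGR)
cv2.imwrite("pics/a3.png",cv2.resize(p[120:270,170:370],None,fx=4,fy=4,interpolation=cv2.INTER_CUBIC))
E
```

```text
clock: 3.55
tool_pos: [476.1, -217.7, 43.2]
eef_rot: [[-0.118, 0.993, 0.002], [0.993, 0.118, -0.0], [-0.0, 0.002, -1.0]]
ft_force: [-0.4, 0.8, 7.0]
gripper_width: 35.6
clock: 4.25
tool_pos: [476.1, -217.5, 173.7]
eef_rot: [[-0.118, 0.993, 0.003], [0.993, 0.118, -0.0], [-0.001, 0.003, -1.0]]
ft_force: [0.2, 0.2, -2.4]
gripper_width: 35.2
```

View pics/a3.png

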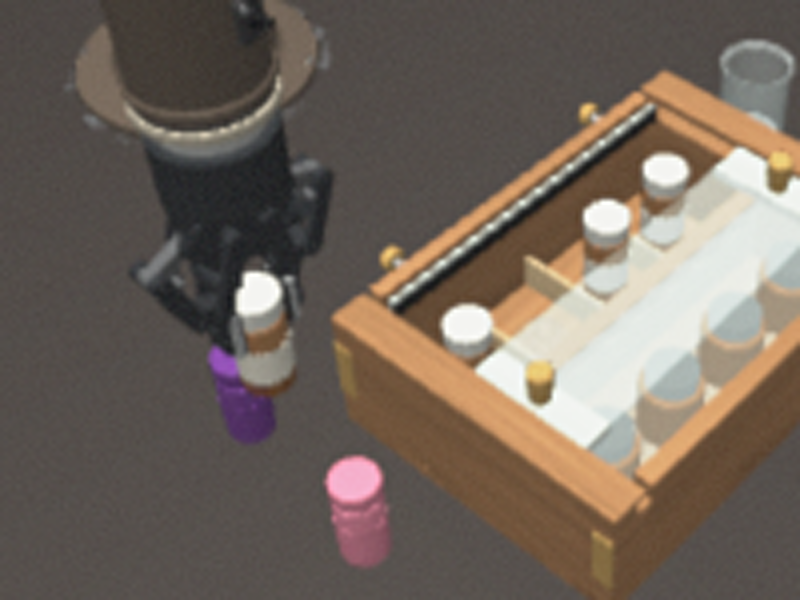

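```bash
python3 - <<'E'
from h import *
import cv2
p=cv2.imread("pics/a3.png")
cv2.imwrite("pics/a4.png",cv2.resize(p[240:580,190:420],None,fx=1.75,fy=1.75,interpolation=cv2.INTER_CUBIC))
S=lambda p:tuple(round(((a-b)*4-o)*1.75) for a,b,o in zip(proj("scene",p),(170,120),(190,240)))
c=np.array([475.9,-217.5])
t=[11.,-11.]
def outl(x,y,z0):
    v=np.array([.487,-.468]);v/=np.linalg.norm(v); r=np.array([.68,.733]);r/=np.linalg.norm(r)
    print('top',S([x,y,z0+80]),'bot',S([x,y,z0]),'bot-near',S([x+18*v[0],y+18*v[1],z0]),'top-far',S([x-18*v[0],y-18*v[1],z0+80]))
outl(475.9,-217.5,130.5); outl(543,-206,0);outl(401.7,-205,0)
E
```

```text
top (105, 91) bot (140, 238) bot-near (132, 276) top-far (115, 54)
top (287, 410) bot (309, 529) bot-near (303, 567) top-far (293, 372)
top (81, 199) bot (112, 321) bot-near (104, 355) top-far (89, 166)
```

View pics/a4.png

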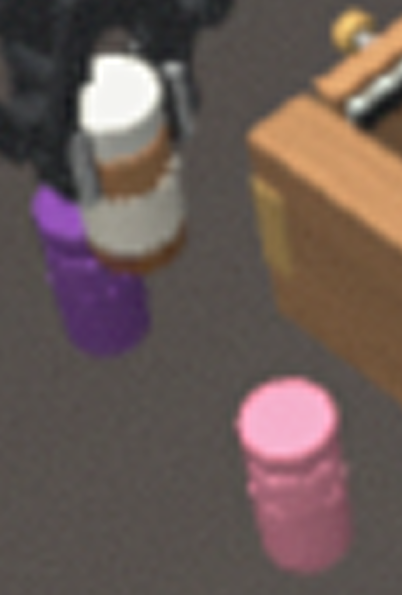

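```bash

python3 -m handwheel '[{"angular":[0,0,0],"translation":[0,1,1],"fingers":0.75},{"angular":[0,0,0],"translation":[0.2,3.5,1.5],"fingers":0.75},{"angular":[0,0,0],"translation":[0.4,7,1.5],"fingers":0.75},{"angular":[0,0,0],"translation":[0.6,10.5,1.5],"fingers":0.75},{"angular":[0,0,0],"translation":[0.8,14,1.5],"fingers":0.75},{"angular":[0,0,0],"translation":[1,17.5,1.5],"fingers":0.75},{"angular":[0,0,0],"translation":[1.1,20,1.5],"fingers":0.75},{"angular":[0,0,0],"translation":[1.15,21.7,1.5],"fingers":0.75},{"angular":[0,0,0],"translation":[1.15,22.2,1.5],"fingers":0.75},{"angular":[0,0,0],"translation":[1.15,22.2,1.5],"fingers":0.75},{"angular":[0,0,0],"translation":[1.15,22.2,1.5],"fingers":0.75}]'
python3 - <<'E'
from h import *
import cv2
p,d=robot.camera("scene"); p=cv2.cvtColor(p,cv2.COLOR_RGB2BGR)
cv2.imwrite("pics/b1.png",cv2.resize(p[90:240,250:410],None,fx=4,fy=4,interpolation=cv2.INTER_CUBIC))
p,d=robot.camera("top"); p=cv2.cvtColor(p,cv2.COLOR_RGB2BGR)
cv2.imwrite("pics/b1t.png",cv2.resize(p[150:260,240:380],None,fx=4,fy=4,interpolation=cv2.INTER_CUBIC))
S=lambda p:tuple(round((a-b)*4) for a,b in zip(proj("scene",p),(250,90)))
o=robot.observe();t=o['tool_pos'];z=t[2]-43.2
print(t,S([t[0],t[1],z]),S([t[0],t[1],z+80]), 'dst',S([489,4.5,10]))
E
```

```text
clock: 5.4
tool_pos: [486.4, 3.4, 186.7]
eef_rot: [[-0.117, 0.993, -0.001], [0.993, 0.117, -0.001], [-0.001, -0.001, -1.0]]
ft_force: [-0.0, -0.3, -1.4]
gripper_width: 35.3
[486.67503701   3.22808026 187.04233194] (215, 334) (213, 248) dst (221, 459)
```

View pics/b1.png

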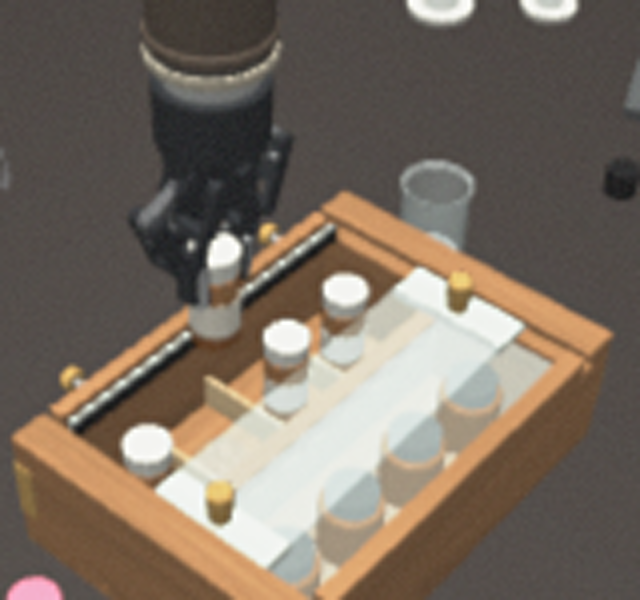

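View pics/b1t.png

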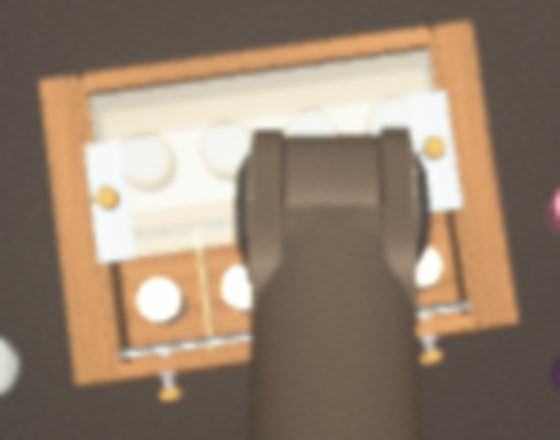

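The jar has tipped about the jaw axis by roughly 6–7°: its top at (226,248) was predicted at (213,248), while its bottom is on its predicted spot. I'll turn the tool back to stand it upright before lowering.

```bash

python3 -m handwheel '[{"angular":[0.006,-0.05,0],"translation":[-0.1,0,0],"fingers":0.75},{"angular":[0.013,-0.11,0],"translation":[-0.25,0.1,0],"fingers":0.75},{"angular":[0.013,-0.11,0],"translation":[-0.25,0.1,-2],"fingers":0.75},{"angular":[0.013,-0.11,0],"translation":[-0.25,0.1,-3],"fingers":0.75},{"angular":[0.013,-0.11,0],"translation":[-0.25,0.1,-3],"fingers":0.75},{"angular":[0.013,-0.11,0],"translation":[-0.25,0.1,-3],"fingers":0.75}]'
python3 - <<'E'
from h import *
import cv2
p,d=robot.camera("scene"); p=cv2.cvtColor(p,cv2.COLOR_RGB2BGR)
cv2.imwrite("pics/b2.png",cv2.resize(p[130:210,270:370],None,fx=8,fy=7,interpolation=cv2.INTER_CUBIC))
S=lambda p:tuple(round((a-b)*k) for a,b,k in zip(proj("scene",p),(270,130),(8,7)))
z=156.7-43.2
print([(S([489,4.5,z+h]),S([489+12,4.5-12,z+h])) for h in(0,80)])
E
```

```text
clock: 6.1
tool_pos: [484.6, 5.1, 157.4]
eef_rot: [[-0.117, 0.987, 0.109], [0.993, 0.116, 0.012], [-0.0, 0.11, -0.994]]
ft_force: [0.2, -0.2, -1.2]
gripper_width: 35.3
[((279, 359), (276, 388)), ((275, 215), (272, 244))]
```

View pics/b2.png

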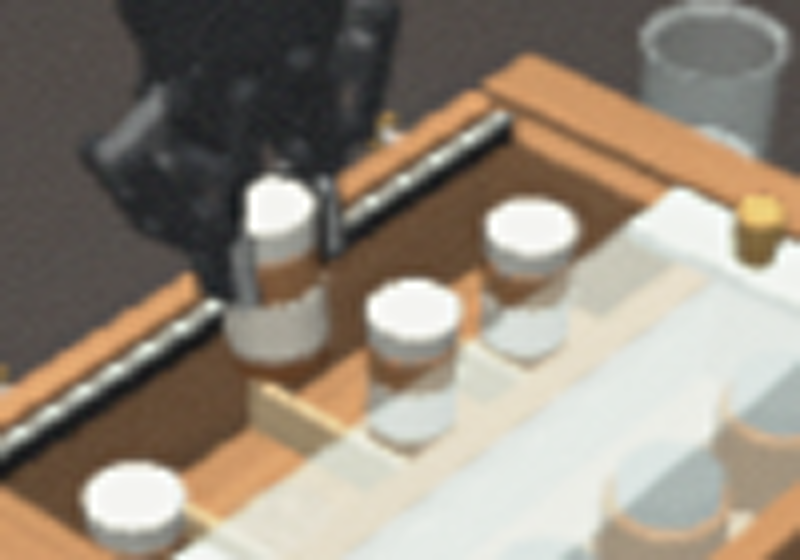

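```bash

python3 -m handwheel '[{"angular":[0,0,0],"translation":[0,0,-1],"fingers":0.75},{"angular":[0,0,0],"translation":[0,0,-2.5],"fingers":0.75},{"angular":[0,0,0],"translation":[0,0,-4],"fingers":0.75},{"angular":[0,0,0],"translation":[0,0,-5.5],"fingers":0.75},{"angular":[0,0,0],"translation":[0,0,-7],"fingers":0.75},{"angular":[0,0,0],"translation":[0,0,-8.5],"fingers":0.75},{"angular":[0,0,0],"translation":[0,0,-9.5],"fingers":0.75},{"angular":[0,0,0],"translation":[0,0,-9.5],"fingers":0.75}]'
python3 -m handwheel '[{"angular":[0,0,0],"translation":[0,0,-0.2],"fingers":0.75},{"angular":[0,0,0],"translation":[0,0,-0.3],"fingers":0.75},{"angular":[0,0,0],"translation":[0,0,-0.4],"fingers":0.75},{"angular":[0,0,0],"translation":[0,0,-0.5],"fingers":0.75},{"angular":[0,0,0],"translation":[0,0,-0.5],"fingers":0.75}]'
python3 -m handwheel '[{"angular":[0,0,0],"translation":[0,0,-0.1],"fingers":0.75},{"angular":[0,0,0],"translation":[0,0,-0.2],"fingers":0.75},{"angular":[0,0,0],"translation":[0,0,-0.2],"fingers":0.75}]'
python3 -m handwheel '[{"angular":[0,0,0],"translation":[0,0,-0.1],"fingers":0.75},{"angular":[0,0,0],"translation":[0,0,-0.1],"fingers":0.75}]'
python3 - <<'E'
from h import *
import cv2
p,d=robot.camera("scene"); p=cv2.cvtColor(p,cv2.COLOR_RGB2BGR)
cv2.imwrite("pics/b3.png",cv2.resize(p[130:210,270:370],None,fx=8,fy=7,interpolation=cv2.INTER_CUBIC))
E
```

```text
clock: 6.95
tool_pos: [483.6, 5.4, 61.0]
eef_rot: [[-0.118, 0.987, 0.107], [0.993, 0.117, 0.012], [-0.0, 0.108, -0.994]]
ft_force: [-0.5, -0.1, -1.0]
gripper_width: 34.8
clock: 7.45
tool_pos: [484.4, 5.6, 57.5]
eef_rot: [[-0.118, 0.987, 0.11], [0.993, 0.117, 0.013], [0.0, 0.111, -0.994]]
ft_force: [0.3, -0.1, -1.4]
gripper_width: 35.5
clock: 7.75
tool_pos: [484.3, 5.6, 55.2]
eef_rot: [[-0.118, 0.987, 0.11], [0.993, 0.117, 0.013], [-0.0, 0.11, -0.994]]
ft_force: [-1.0, -0.3, -1.2]
gripper_width: 35.4
clock: 7.95
tool_pos: [484.7, 5.6, 54.6]
eef_rot: [[-0.118, 0.987, 0.11], [0.993, 0.117, 0.013], [0.0, 0.111, -0.994]]
ft_force: [-0.6, 0.0, 5.0]
gripper_width: 35.2
```

View pics/b3.png

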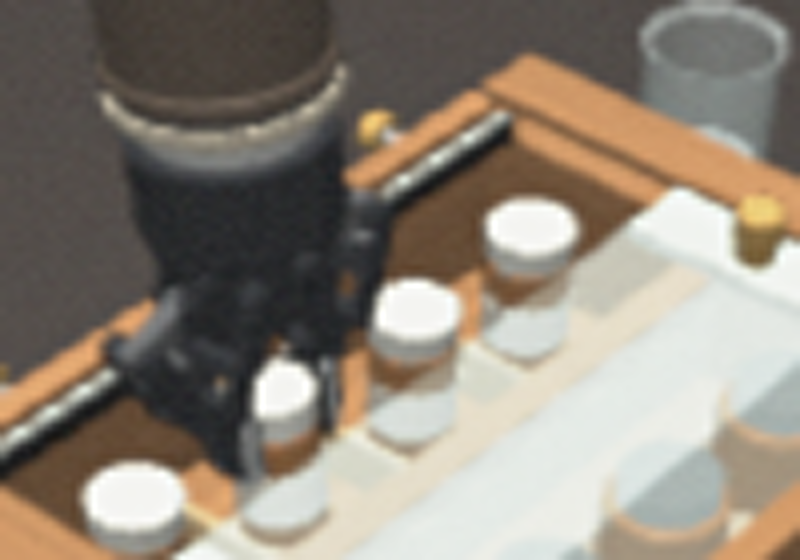

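Fz rose to 5 N at z = 54.6, so the jar is on the floor. It looks upright and in line with the other caps, so I'll release it.

```bash

python3 -m handwheel '[{"angular":[0,0,0],"translation":[0,0,0],"fingers":0.57},{"angular":[0,0,0],"translation":[0,0,0],"fingers":0.55},{"angular":[0,0,0],"translation":[0,0,0],"fingers":0.52},{"angular":[0,0,0],"translation":[0,0,0],"fingers":0.48},{"angular":[0,0,0],"translation":[0,0,0],"fingers":0.43},{"angular":[0,0,0],"translation":[0,0,0],"fingers":0.4},{"angular":[0,0,0],"translation":[0,0,0],"fingers":0.4}]'
python3 - <<'E'
from h import *
import cv2
p,d=robot.camera("scene"); p=cv2.cvtColor(p,cv2.COLOR_RGB2BGR)
cv2.imwrite("pics/b4.png",cv2.resize(p[130:210,270:370],None,fx=8,fy=7,interpolation=cv2.INTER_CUBIC))
E
```

```text
clock: 8.7
tool_pos: [484.4, 5.6, 54.3]
eef_rot: [[-0.118, 0.987, 0.11], [0.993, 0.117, 0.013], [-0.0, 0.111, -0.994]]
ft_force: [-1.1, -0.3, 0.1]
gripper_width: 51.2
```

View pics/b4.png

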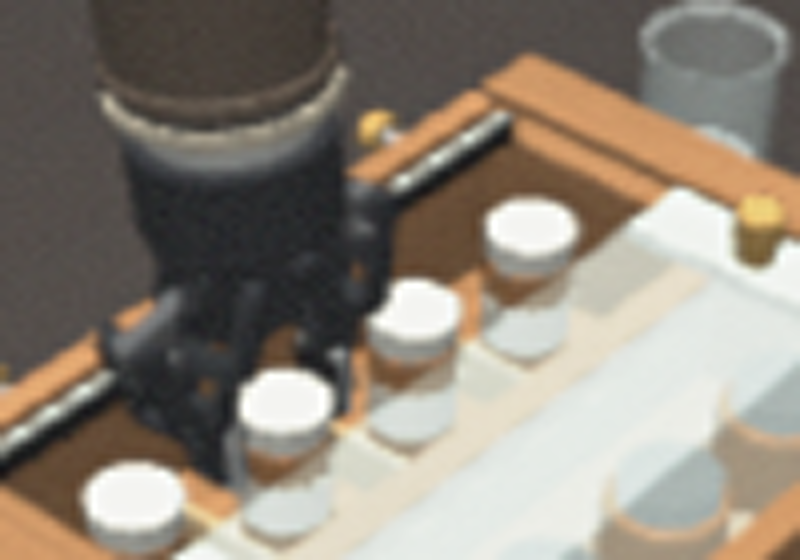

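```bash

python3 -m handwheel '[{"angular":[0,0,0],"translation":[-0.1,0,1],"fingers":0.4},{"angular":[0,0,0],"translation":[-0.3,0,3],"fingers":0.4},{"angular":[0,0,0],"translation":[-0.6,-0.1,6],"fingers":0.4},{"angular":[0,0,0],"translation":[-1,-0.1,10],"fingers":0.4},{"angular":[-0.013,0.11,0],"translation":[-1,-0.1,13],"fingers":0.4},{"angular":[-0.013,0.11,0],"translation":[-1,-0.1,16],"fingers":0.7},{"angular":[-0.013,0.11,0],"translation":[-1,-0.1,16],"fingers":1},{"angular":[-0.013,0.11,0],"translation":[-1,-0.1,16],"fingers":1}]'
python3 - <<'E'
from h import *
import cv2
p,d=robot.camera("scene"); p=cv2.cvtColor(p,cv2.COLOR_RGB2BGR)
cv2.imwrite("pics/c1.png",cv2.resize(p[130:240,250:410],None,fx=5,fy=5,interpolation=cv2.INTER_CUBIC))
S=lambda x,y,b=(250,130),f=5:((x+.5)/f-.5+b[0],(y+.5)/f-.5+b[1])
print(ray("scene",270+287.5/8-.5,130+400.5/7-.5,90))
E
```

```text
clock: 9.55
tool_pos: [474.4, 4.6, 215.0]
eef_rot: [[-0.118, 0.993, 0.002], [0.993, 0.118, 0.001], [0.0, 0.002, -1.0]]
ft_force: [-0.8, 0.8, 0.1]
gripper_width: 7.9
[489.15946203   6.33332211  90.        ]
```

View pics/c1.png

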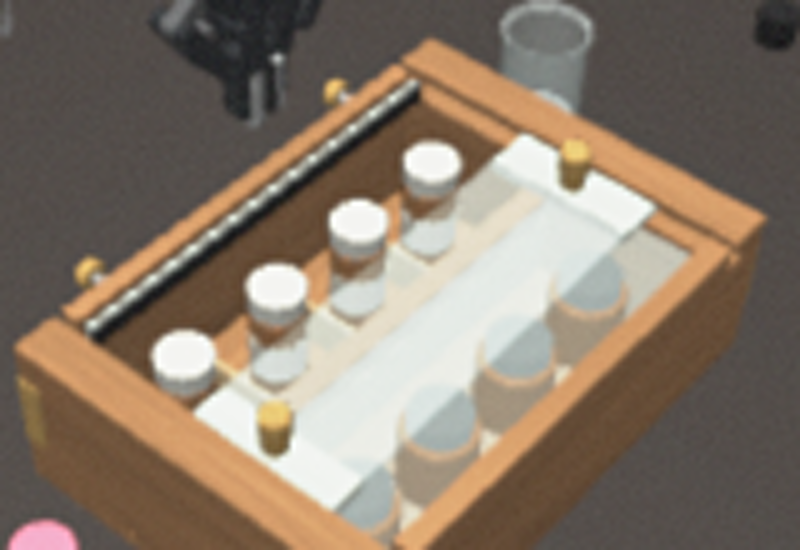

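The jar stands upright at about (489,6), on the mat. Next I'll bring the shut fingers down behind the right knob.

```bash

python3 -m handwheel '[{"angular":[0,0,0],"translation":[4,-2.3,0],"fingers":1},{"angular":[0,0,0],"translation":[8,-4.6,0],"fingers":1},{"angular":[0,0,0],"translation":[12,-7,0],"fingers":1},{"angular":[0,0,0],"translation":[14.4,-8.5,-1],"fingers":1},{"angular":[0,0,0],"translation":[14.4,-8.5,-4],"fingers":1},{"angular":[0,0,0],"translation":[14.4,-8.5,-7],"fingers":1},{"angular":[0,0,0],"translation":[14.4,-8.5,-9],"fingers":1},{"angular":[0,0,0],"translation":[14.4,-8.5,-9.9],"fingers":1},{"angular":[0,0,0],"translation":[14.4,-8.5,-9.9],"fingers":1},{"angular":[0,0,0],"translation":[14.4,-8.5,-9.9],"fingers":1}]'
python3 - <<'E'
from h import *
import cv2
p,d=robot.camera("scene"); p=cv2.cvtColor(p,cv2.COLOR_RGB2BGR)
cv2.imwrite("pics/c2.png",cv2.resize(p[150:260,250:410],None,fx=5,fy=5,interpolation=cv2.INTER_CUBIC))
S=lambda p:tuple(round((a-b)*5) for a,b in zip(proj("scene",p),(250,150)))
t=robot.observe()['tool_pos'];print(t,S(t),robot.observe()['ft_force'],robot.observe()['qpos'])
E
```

```text
clock: 10.6
tool_pos: [618.5, -80.6, 115.7]
eef_rot: [[-0.118, 0.993, 0.0], [0.993, 0.118, -0.0], [-0.0, 0.0, -1.0]]
ft_force: [0.4, 0.8, -0.2]
gripper_width: 0.4
[618.89266567 -80.63059922 116.26142722] (315, 359) [-0.65269827 -1.2398042  -0.30860579] [-14.73932031  31.59236452  25.02091379  99.58014776 -16.25247307
  52.34383582 113.78653473]
```

View pics/c2.png

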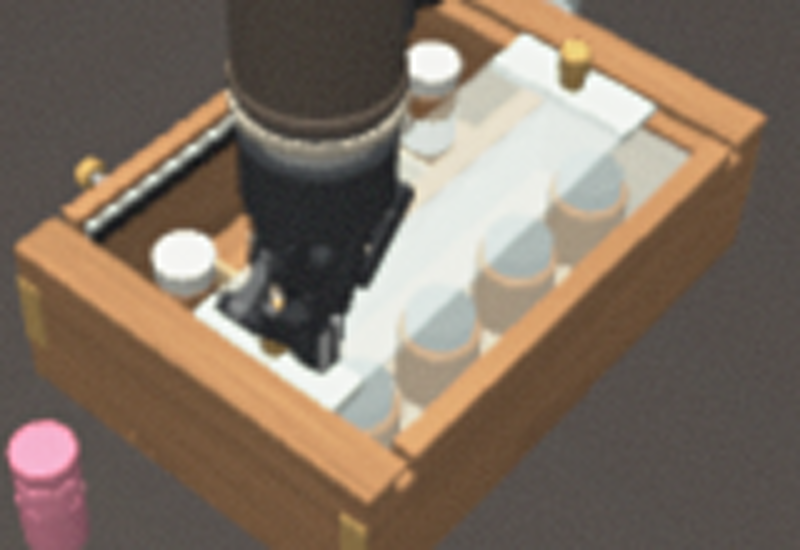

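```bash

python3 -m handwheel '[{"angular":[0,0,0],"translation":[-0.3,-0.04,0],"fingers":1},{"angular":[0,0,0],"translation":[-0.5,-0.06,0],"fingers":1},{"angular":[0,0,0],"translation":[-0.7,-0.08,0],"fingers":1}]'
python3 -m handwheel '[{"angular":[0,0,0],"translation":[-0.2,-0.02,0],"fingers":1}]'
python3 -m handwheel '[{"angular":[0,0,0],"translation":[-0.2,-0.02,0],"fingers":1}]'
python3 -m handwheel '[{"angular":[0,0,0],"translation":[-0.2,-0.02,0],"fingers":1}]'
```

```text
clock: 10.95
tool_pos: [611.4, -81.2, 116.0]
eef_rot: [[-0.118, 0.993, 0.001], [0.993, 0.118, 0.0], [0.0, 0.001, -1.0]]
ft_force: [-0.3, -0.1, -0.4]
gripper_width: 0.1
clock: 11.05
tool_pos: [609.4, -81.4, 115.8]
eef_rot: [[-0.118, 0.993, 0.001], [0.993, 0.118, 0.0], [0.0, 0.001, -1.0]]
ft_force: [3.3, 0.6, 0.0]
gripper_width: 0.2
clock: 11.15
tool_pos: [608.0, -81.5, 115.8]
eef_rot: [[-0.118, 0.993, 0.002], [0.993, 0.118, -0.0], [-0.0, 0.002, -1.0]]
ft_force: [2.9, 0.4, -0.1]
gripper_width: 0.1
clock: 11.25
tool_pos: [606.1, -81.7, 115.7]
eef_rot: [[-0.118, 0.993, 0.002], [0.993, 0.118, -0.0], [-0.0, 0.002, -1.0]]
ft_force: [3.8, 0.2, -0.3]
gripper_width: -0.2
```

```bash

python3 -m handwheel '[{"angular":[0,0,0],"translation":[-0.2,-0.02,0],"fingers":1},{"angular":[0,0,0],"translation":[-0.4,-0.05,0],"fingers":1}]'
python3 -m handwheel '[{"angular":[0,0,0],"translation":[1,0.12,0],"fingers":1},{"angular":[0,0,0],"translation":[0.7,4,0],"fingers":1},{"angular":[0,0,0],"translation":[0.3,8,0],"fingers":1},{"angular":[0,0,0],"translation":[-0.1,12,0],"fingers":1},{"angular":[0,0,0],"translation":[-0.5,16.5,0],"fingers":1},{"angular":[0,0,0],"translation":[-0.9,21,0],"fingers":1},{"angular":[0,0,0],"translation":[-1.2,25,0],"fingers":1},{"angular":[0,0,0],"translation":[-1.4,27.5,0],"fingers":1},{"angular":[0,0,0],"translation":[-1.4,27.5,0],"fingers":1}]'
python3 - <<'E'
from h import *
import cv2
p,d=robot.camera("scene"); p=cv2.cvtColor(p,cv2.COLOR_RGB2BGR)
cv2.imwrite("pics/c3.png",cv2.resize(p[130:260,250:410],None,fx=4,fy=4,interpolation=cv2.INTER_CUBIC))
E
```

```text
clock: 11.45
tool_pos: [602.0, -82.3, 115.7]
eef_rot: [[-0.118, 0.993, 0.002], [0.993, 0.118, -0.0], [-0.0, 0.002, -1.0]]
ft_force: [4.5, 0.6, 1.7]
gripper_width: -0.1
clock: 12.35
tool_pos: [585.7, 198.4, 114.3]
eef_rot: [[-0.125, 0.992, -0.003], [0.992, 0.125, 0.001], [0.002, -0.003, -1.0]]
ft_force: [0.4, 0.2, 1.3]
gripper_width: 0.2
```

View pics/c3.png

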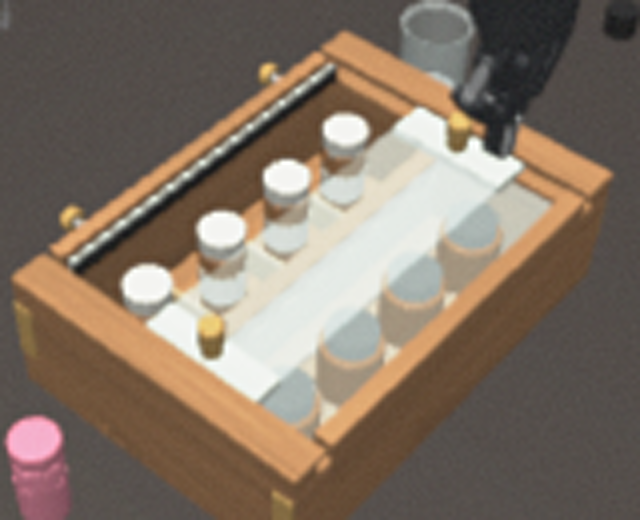

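```bash

python3 -m handwheel '[{"angular":[0,0,0],"translation":[-0.3,-0.04,0],"fingers":1},{"angular":[0,0,0],"translation":[-0.6,-0.07,0],"fingers":1},{"angular":[0,0,0],"translation":[-0.9,-0.11,0],"fingers":1}]'
python3 -m handwheel '[{"angular":[0,0,0],"translation":[-0.2,-0.02,0],"fingers":1},{"angular":[0,0,0],"translation":[-0.4,-0.05,0],"fingers":1}]'
python3 -m handwheel '[{"angular":[0,0,0],"translation":[-0.2,-0.02,0],"fingers":1},{"angular":[0,0,0],"translation":[-0.4,-0.05,0],"fingers":1}]'
python3 -m handwheel '[{"angular":[0,0,0],"translation":[-0.2,-0.02,0],"fingers":1},{"angular":[0,0,0],"translation":[-0.4,-0.05,0],"fingers":1}]'

```

```text
clock: 12.7
tool_pos: [578.2, 189.9, 115.3]
eef_rot: [[-0.116, 0.993, -0.0], [0.993, 0.116, -0.001], [-0.0, -0.0, -1.0]]
ft_force: [1.0, 0.2, -0.4]
gripper_width: -0.1
clock: 12.9
tool_pos: [574.3, 190.6, 115.4]
eef_rot: [[-0.117, 0.993, 0.0], [0.993, 0.117, 0.0], [0.0, 0.0, -1.0]]
ft_force: [-0.0, -0.0, 0.2]
gripper_width: 0.4
clock: 13.1
tool_pos: [570.8, 190.5, 115.5]
eef_rot: [[-0.118, 0.993, 0.001], [0.993, 0.118, 0.0], [0.0, 0.001, -1.0]]
ft_force: [2.9, 0.8, -0.9]
gripper_width: -0.1
clock: 13.3
tool_pos: [566.6, 190.2, 115.5]
eef_rot: [[-0.118, 0.993, 0.001], [0.993, 0.118, 0.0], [0.0, 0.001, -1.0]]
ft_force: [2.3, -0.3, -0.7]
gripper_width: 0.1
```

```bash

python3 -m handwheel '[{"angular":[0,0,0],"translation":[-0.2,-0.02,0],"fingers":1},{"angular":[0,0,0],"translation":[-0.4,-0.05,0],"fingers":1}]'
python3 -m handwheel '[{"angular":[0,0,0],"translation":[1,0,0],"fingers":1},{"angular":[0,0,0],"translation":[1.6,-4,0],"fingers":1},{"angular":[0,0,0],"translation":[2.2,-8,0],"fingers":1},{"angular":[0,0,0],"translation":[2.8,-12,0],"fingers":1},{"angular":[0,0,0],"translation":[3.6,-16.5,0],"fingers":1},{"angular":[0,0,0],"translation":[4.4,-21,0],"fingers":1},{"angular":[0,0,0],"translation":[4.8,-25,0],"fingers":1},{"angular":[0,0,0],"translation":[4.8,-27,0],"fingers":1},{"angular":[0,0,0],"translation":[4.8,-27,0],"fingers":1},{"angular":[0,0,0],"translation":[4.8,-27,0],"fingers":1}]'

```

```text
clock: 13.5
tool_pos: [562.4, 189.8, 115.5]
eef_rot: [[-0.118, 0.993, 0.001], [0.993, 0.118, 0.0], [0.0, 0.001, -1.0]]
ft_force: [2.9, 0.8, -0.1]
gripper_width: -0.1
clock: 14.5
tool_pos: [610.2, -80.4, 114.9]
eef_rot: [[-0.117, 0.993, -0.001], [0.993, 0.117, 0.001], [0.001, -0.001, -1.0]]
ft_force: [0.4, -0.3, -0.5]
gripper_width: -0.3
```

```bash

python3 -m handwheel '[{"angular":[0,0,0],"translation":[-0.3,-0.04,0],"fingers":1},{"angular":[0,0,0],"translation":[-0.6,-0.07,0],"fingers":1},{"angular":[0,0,0],"translation":[-0.9,-0.11,0],"fingers":1},{"angular":[0,0,0],"translation":[-1.1,-0.13,0],"fingers":1}]'
python3 -m handwheel '[{"angular":[0,0,0],"translation":[-0.2,-0.02,0],"fingers":1},{"angular":[0,0,0],"translation":[-0.4,-0.05,0],"fingers":1},{"angular":[0,0,0],"translation":[-0.6,-0.07,0],"fingers":1}]'
python3 -m handwheel '[{"angular":[0,0,0],"translation":[-0.2,-0.02,0],"fingers":1},{"angular":[0,0,0],"translation":[-0.4,-0.05,0],"fingers":1}]'

```

```text
clock: 14.9
tool_pos: [599.4, -80.8, 115.4]
eef_rot: [[-0.119, 0.993, 0.001], [0.993, 0.119, 0.0], [0.0, 0.001, -1.0]]
ft_force: [1.5, 0.6, -1.4]
gripper_width: -0.1
clock: 15.2
tool_pos: [593.5, -82.3, 115.4]
eef_rot: [[-0.118, 0.993, 0.001], [0.993, 0.118, 0.0], [-0.0, 0.001, -1.0]]
ft_force: [2.3, -0.2, -1.0]
gripper_width: -0.1
clock: 15.4
tool_pos: [589.4, -83.1, 115.4]
eef_rot: [[-0.118, 0.993, 0.0], [0.993, 0.118, -0.0], [-0.0, 0.0, -1.0]]
ft_force: [2.2, 0.8, -1.1]
gripper_width: 0.1
```

```bash

python3 -m handwheel '[{"angular":[0,0,0],"translation":[1,0,0],"fingers":1},{"angular":[0,0,0],"translation":[0.8,4,0],"fingers":1},{"angular":[0,0,0],"translation":[0.4,8,0],"fingers":1},{"angular":[0,0,0],"translation":[0,12,0],"fingers":1},{"angular":[0,0,0],"translation":[-0.5,16.5,0],"fingers":1},{"angular":[0,0,0],"translation":[-1,21,0],"fingers":1},{"angular":[0,0,0],"translation":[-1.5,25,0],"fingers":1},{"angular":[0,0,0],"translation":[-1.7,27.2,0],"fingers":1},{"angular":[0,0,0],"translation":[-1.7,27.2,0],"fingers":1},{"angular":[0,0,0],"translation":[-1.7,27.2,0],"fingers":1}]'
python3 -m handwheel '[{"angular":[0,0,0],"translation":[-0.3,-0.04,0],"fingers":1},{"angular":[0,0,0],"translation":[-0.6,-0.07,0],"fingers":1},{"angular":[0,0,0],"translation":[-0.9,-0.11,0],"fingers":1},{"angular":[0,0,0],"translation":[-1.2,-0.14,0],"fingers":1}]'
python3 -m handwheel '[{"angular":[0,0,0],"translation":[-0.2,-0.02,0],"fingers":1},{"angular":[0,0,0],"translation":[-0.4,-0.05,0],"fingers":1},{"angular":[0,0,0],"translation":[-0.6,-0.07,0],"fingers":1}]'
python3 -m handwheel '[{"angular":[0,0,0],"translation":[-0.2,-0.02,0],"fingers":1},{"angular":[0,0,0],"translation":[-0.4,-0.05,0],"fingers":1}]'

```

```text
clock: 16.4
tool_pos: [572.4, 189.0, 115.1]
eef_rot: [[-0.119, 0.993, -0.001], [0.993, 0.119, -0.001], [-0.001, -0.001, -1.0]]
ft_force: [0.4, -0.8, 0.6]
gripper_width: -0.1
clock: 16.8
tool_pos: [560.5, 186.9, 115.4]
eef_rot: [[-0.117, 0.993, 0.001], [0.993, 0.117, -0.0], [-0.0, 0.001, -1.0]]
ft_force: [1.8, -0.2, -1.6]
gripper_width: 0.5
clock: 17.1
tool_pos: [554.6, 187.0, 115.4]
eef_rot: [[-0.118, 0.993, 0.001], [0.993, 0.118, 0.0], [0.0, 0.001, -1.0]]
ft_force: [2.5, -0.3, -1.1]
gripper_width: -0.1
clock: 17.3
tool_pos: [550.4, 186.7, 115.4]
eef_rot: [[-0.118, 0.993, 0.001], [0.993, 0.118, 0.0], [0.0, 0.001, -1.0]]
ft_force: [2.6, 0.0, -0.4]
gripper_width: -0.0
```

```bash

python3 -m handwheel '[{"angular":[0,0,0],"translation":[1,0,0],"fingers":1},{"angular":[0,0,0],"translation":[1.6,-4,0],"fingers":1},{"angular":[0,0,0],"translation":[2.2,-8,0],"fingers":1},{"angular":[0,0,0],"translation":[2.8,-12,0],"fingers":1},{"angular":[0,0,0],"translation":[3.6,-16.5,0],"fingers":1},{"angular":[0,0,0],"translation":[4.4,-21,0],"fingers":1},{"angular":[0,0,0],"translation":[4.8,-25,0],"fingers":1},{"angular":[0,0,0],"translation":[4.8,-26.9,0],"fingers":1},{"angular":[0,0,0],"translation":[4.8,-26.9,0],"fingers":1},{"angular":[0,0,0],"translation":[4.8,-26.9,0],"fingers":1}]'
python3 - <<'E'
from h import *
import cv2
p,d=robot.camera("scene"); p=cv2.cvtColor(p,cv2.COLOR_RGB2BGR)
cv2.imwrite("pics/d1.png",cv2.resize(p[130:260,250:410],None,fx=5,fy=4.6,interpolation=cv2.INTER_CUBIC))
p,d=robot.camera("top"); p=cv2.cvtColor(p,cv2.COLOR_RGB2BGR)
cv2.imwrite("pics/d1t.png",cv2.resize(p[150:260,240:380],None,fx=5,fy=5,interpolation=cv2.INTER_CUBIC))
E
```

```text
clock: 18.3
tool_pos: [598.4, -82.4, 115.0]
eef_rot: [[-0.117, 0.993, -0.001], [0.993, 0.117, 0.001], [0.001, -0.001, -1.0]]
ft_force: [-0.1, 0.6, -0.1]
gripper_width: -0.3
```

View pics/d1.png

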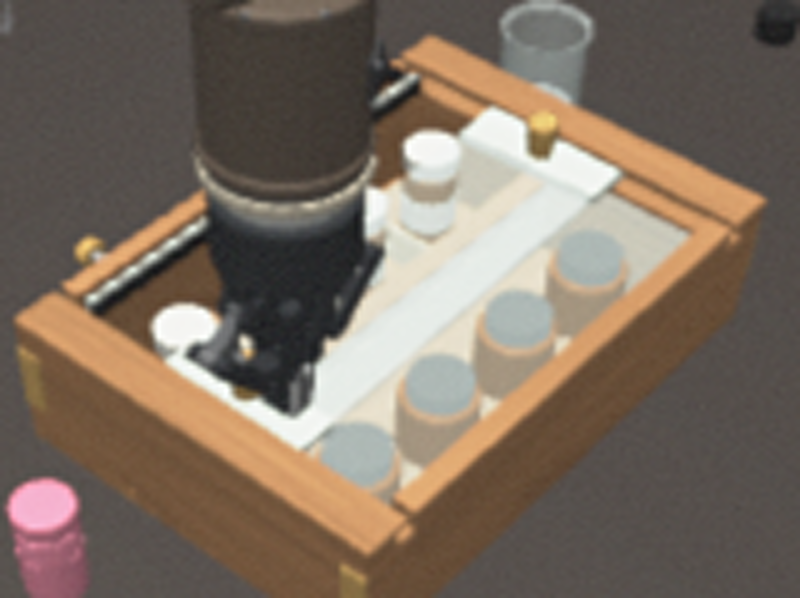

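View pics/d1t.png

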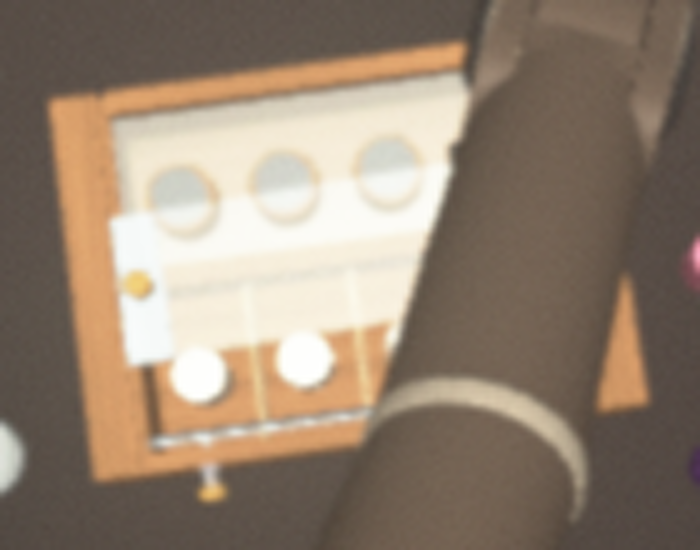

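```bash

python3 -m handwheel '[{"angular":[0,0,0],"translation":[-0.3,-0.04,0],"fingers":1},{"angular":[0,0,0],"translation":[-0.6,-0.07,0],"fingers":1},{"angular":[0,0,0],"translation":[-0.9,-0.11,0],"fingers":1},{"angular":[0,0,0],"translation":[-1.2,-0.14,0],"fingers":1}]'
python3 -m handwheel '[{"angular":[0,0,0],"translation":[-0.2,-0.02,0],"fingers":1},{"angular":[0,0,0],"translation":[-0.4,-0.05,0],"fingers":1},{"angular":[0,0,0],"translation":[-0.6,-0.07,0],"fingers":1}]'
python3 -m handwheel '[{"angular":[0,0,0],"translation":[-0.2,-0.02,0],"fingers":1},{"angular":[0,0,0],"translation":[-0.4,-0.05,0],"fingers":1}]'

```

```text
clock: 18.8
tool_pos: [586.5, -83.5, 115.4]
eef_rot: [[-0.119, 0.993, 0.001], [0.993, 0.119, 0.0], [0.0, 0.001, -1.0]]
ft_force: [2.1, 1.0, -1.2]
gripper_width: -0.0
clock: 19.1
tool_pos: [580.5, -84.6, 115.4]
eef_rot: [[-0.118, 0.993, 0.001], [0.993, 0.118, 0.0], [-0.0, 0.001, -1.0]]
ft_force: [2.2, 1.2, -1.1]
gripper_width: 0.2
clock: 19.3
tool_pos: [576.4, -85.2, 115.4]
eef_rot: [[-0.118, 0.993, 0.0], [0.993, 0.118, -0.0], [-0.0, 0.0, -1.0]]
ft_force: [3.1, 0.4, -0.4]
gripper_width: -0.0
```

```bash

python3 -m handwheel '[{"angular":[0,0,0],"translation":[1,0,0],"fingers":1},{"angular":[0,0,0],"translation":[0.8,4,0],"fingers":1},{"angular":[0,0,0],"translation":[0.4,8,0],"fingers":1},{"angular":[0,0,0],"translation":[0,12,0],"fingers":1},{"angular":[0,0,0],"translation":[-0.5,16.5,0],"fingers":1},{"angular":[0,0,0],"translation":[-1,21,0],"fingers":1},{"angular":[0,0,0],"translation":[-1.5,25,0],"fingers":1},{"angular":[0,0,0],"translation":[-1.7,27.2,0],"fingers":1},{"angular":[0,0,0],"translation":[-1.7,27.2,0],"fingers":1},{"angular":[0,0,0],"translation":[-1.7,27.2,0],"fingers":1}]'
python3 -m handwheel '[{"angular":[0,0,0],"translation":[-0.3,-0.04,0],"fingers":1},{"angular":[0,0,0],"translation":[-0.6,-0.07,0],"fingers":1},{"angular":[0,0,0],"translation":[-0.9,-0.11,0],"fingers":1},{"angular":[0,0,0],"translation":[-1.2,-0.14,0],"fingers":1}]'
python3 -m handwheel '[{"angular":[0,0,0],"translation":[-0.2,-0.02,0],"fingers":1},{"angular":[0,0,0],"translation":[-0.4,-0.05,0],"fingers":1},{"angular":[0,0,0],"translation":[-0.6,-0.07,0],"fingers":1}]'
python3 -m handwheel '[{"angular":[0,0,0],"translation":[-0.2,-0.02,0],"fingers":1},{"angular":[0,0,0],"translation":[-0.4,-0.05,0],"fingers":1}]'

```

```text
clock: 20.3
tool_pos: [559.4, 186.9, 115.1]
eef_rot: [[-0.119, 0.993, -0.001], [0.993, 0.119, -0.001], [-0.001, -0.001, -1.0]]
ft_force: [0.2, -0.6, 1.1]
gripper_width: -0.0
clock: 20.7
tool_pos: [547.6, 184.6, 115.5]
eef_rot: [[-0.117, 0.993, 0.001], [0.993, 0.117, -0.0], [-0.0, 0.001, -1.0]]
ft_force: [2.2, -1.1, -1.5]
gripper_width: -0.1
clock: 21.0
tool_pos: [541.6, 184.8, 115.5]
eef_rot: [[-0.118, 0.993, 0.001], [0.993, 0.118, 0.0], [0.0, 0.001, -1.0]]
ft_force: [2.5, -0.3, -1.2]
gripper_width: 0.3
clock: 21.2
tool_pos: [537.7, 184.1, 115.4]
eef_rot: [[-0.118, 0.993, 0.001], [0.993, 0.118, -0.0], [-0.0, 0.001, -1.0]]
ft_force: [2.7, -0.1, -1.5]
gripper_width: 0.1
```

```bash

python3 -m handwheel '[{"angular":[0,0,0],"translation":[1,0,0],"fingers":1},{"angular":[0,0,0],"translation":[1.6,-4,0],"fingers":1},{"angular":[0,0,0],"translation":[2.2,-8,0],"fingers":1},{"angular":[0,0,0],"translation":[2.8,-12,0],"fingers":1},{"angular":[0,0,0],"translation":[3.6,-16.5,0],"fingers":1},{"angular":[0,0,0],"translation":[4.4,-21,0],"fingers":1},{"angular":[0,0,0],"translation":[4.8,-25,0],"fingers":1},{"angular":[0,0,0],"translation":[4.8,-26.9,0],"fingers":1},{"angular":[0,0,0],"translation":[4.8,-26.9,0],"fingers":1},{"angular":[0,0,0],"translation":[4.8,-26.9,0],"fingers":1}]'
python3 -m handwheel '[{"angular":[0,0,0],"translation":[-0.3,-0.04,0],"fingers":1},{"angular":[0,0,0],"translation":[-0.6,-0.07,0],"fingers":1},{"angular":[0,0,0],"translation":[-0.9,-0.11,0],"fingers":1},{"angular":[0,0,0],"translation":[-1.2,-0.14,0],"fingers":1}]'
python3 -m handwheel '[{"angular":[0,0,0],"translation":[-0.2,-0.02,0],"fingers":1},{"angular":[0,0,0],"translation":[-0.4,-0.05,0],"fingers":1},{"angular":[0,0,0],"translation":[-0.6,-0.07,0],"fingers":1}]'
python3 -m handwheel '[{"angular":[0,0,0],"translation":[-0.2,-0.02,0],"fingers":1},{"angular":[0,0,0],"translation":[-0.4,-0.05,0],"fingers":1}]'

```

```text
clock: 22.2
tool_pos: [585.2, -84.5, 115.0]
eef_rot: [[-0.117, 0.993, -0.001], [0.993, 0.117, 0.001], [0.001, -0.001, -1.0]]
ft_force: [-0.6, 0.2, 0.2]
gripper_width: 0.0
clock: 22.6
tool_pos: [573.4, -85.3, 115.4]
eef_rot: [[-0.119, 0.993, 0.001], [0.993, 0.119, 0.0], [0.0, 0.001, -1.0]]
ft_force: [3.1, 1.1, -2.3]
gripper_width: -0.1
clock: 22.9
tool_pos: [567.5, -86.7, 115.4]
eef_rot: [[-0.118, 0.993, 0.001], [0.993, 0.118, 0.0], [-0.0, 0.001, -1.0]]
ft_force: [2.2, 0.7, -1.4]
gripper_width: -0.1
clock: 23.1
tool_pos: [563.4, -87.4, 115.4]
eef_rot: [[-0.118, 0.993, 0.0], [0.993, 0.118, -0.0], [-0.0, 0.0, -1.0]]
ft_force: [1.8, 0.4, -0.3]
gripper_width: 0.2
```

```bash

python3 -m handwheel '[{"angular":[0,0,0],"translation":[1,0,0],"fingers":1},{"angular":[0,0,0],"translation":[0.8,4,0],"fingers":1},{"angular":[0,0,0],"translation":[0.4,8,0],"fingers":1},{"angular":[0,0,0],"translation":[0,12,0],"fingers":1},{"angular":[0,0,0],"translation":[-0.5,16.5,0],"fingers":1},{"angular":[0,0,0],"translation":[-1,21,0],"fingers":1},{"angular":[0,0,0],"translation":[-1.5,25,0],"fingers":1},{"angular":[0,0,0],"translation":[-1.7,27.2,0],"fingers":1},{"angular":[0,0,0],"translation":[-1.7,27.2,0],"fingers":1},{"angular":[0,0,0],"translation":[-1.7,27.2,0],"fingers":1}]'
python3 -m handwheel '[{"angular":[0,0,0],"translation":[-0.3,-0.04,0],"fingers":1},{"angular":[0,0,0],"translation":[-0.6,-0.07,0],"fingers":1},{"angular":[0,0,0],"translation":[-0.9,-0.11,0],"fingers":1},{"angular":[0,0,0],"translation":[-1.2,-0.14,0],"fingers":1}]'
python3 -m handwheel '[{"angular":[0,0,0],"translation":[-0.2,-0.02,0],"fingers":1},{"angular":[0,0,0],"translation":[-0.4,-0.05,0],"fingers":1},{"angular":[0,0,0],"translation":[-0.6,-0.07,0],"fingers":1}]'
python3 -m handwheel '[{"angular":[0,0,0],"translation":[-0.2,-0.02,0],"fingers":1},{"angular":[0,0,0],"translation":[-0.4,-0.05,0],"fingers":1}]'

```

```text
clock: 24.1
tool_pos: [546.5, 184.6, 115.1]
eef_rot: [[-0.119, 0.993, -0.0], [0.993, 0.119, -0.001], [-0.001, -0.001, -1.0]]
ft_force: [0.1, -0.4, 0.4]
gripper_width: 0.0
clock: 24.5
tool_pos: [534.6, 182.5, 115.5]
eef_rot: [[-0.117, 0.993, 0.001], [0.993, 0.117, -0.0], [-0.0, 0.001, -1.0]]
ft_force: [3.0, 0.1, -1.4]
gripper_width: 0.2
clock: 24.8
tool_pos: [528.6, 182.6, 115.5]
eef_rot: [[-0.118, 0.993, 0.001], [0.993, 0.118, 0.0], [0.0, 0.001, -1.0]]
ft_force: [2.6, -0.4, 0.1]
gripper_width: 0.2
clock: 25.0
tool_pos: [524.7, 182.1, 115.4]
eef_rot: [[-0.118, 0.993, 0.001], [0.993, 0.118, 0.0], [-0.0, 0.001, -1.0]]
ft_force: [4.3, -0.6, -1.0]
gripper_width: -0.2
```

```bash

python3 -m handwheel '[{"angular":[0,0,0],"translation":[1,0,0],"fingers":1},{"angular":[0,0,0],"translation":[1.6,-4,0],"fingers":1},{"angular":[0,0,0],"translation":[2.2,-8,0],"fingers":1},{"angular":[0,0,0],"translation":[2.8,-12,0],"fingers":1},{"angular":[0,0,0],"translation":[3.6,-16.5,0],"fingers":1},{"angular":[0,0,0],"translation":[4.4,-21,0],"fingers":1},{"angular":[0,0,0],"translation":[4.8,-25,0],"fingers":1},{"angular":[0,0,0],"translation":[4.8,-26.9,0],"fingers":1},{"angular":[0,0,0],"translation":[4.8,-26.9,0],"fingers":1},{"angular":[0,0,0],"translation":[4.8,-26.9,0],"fingers":1}]'
python3 -m handwheel '[{"angular":[0,0,0],"translation":[-0.3,-0.04,0],"fingers":1},{"angular":[0,0,0],"translation":[-0.6,-0.07,0],"fingers":1},{"angular":[0,0,0],"translation":[-0.9,-0.11,0],"fingers":1},{"angular":[0,0,0],"translation":[-1.2,-0.14,0],"fingers":1}]'
python3 -m handwheel '[{"angular":[0,0,0],"translation":[-0.2,-0.02,0],"fingers":1},{"angular":[0,0,0],"translation":[-0.4,-0.05,0],"fingers":1}]'
python3 -m handwheel '[{"angular":[0,0,0],"translation":[-0.2,-0.02,0],"fingers":1},{"angular":[0,0,0],"translation":[-0.4,-0.05,0],"fingers":1},{"angular":[0,0,0],"translation":[-0.6,-0.07,0],"fingers":1}]'

```

```text
clock: 26.0
tool_pos: [572.2, -86.8, 115.0]
eef_rot: [[-0.117, 0.993, -0.001], [0.993, 0.117, 0.001], [0.001, -0.001, -1.0]]
ft_force: [0.3, 1.0, 0.7]
gripper_width: 0.0
clock: 26.4
tool_pos: [560.4, -87.5, 115.4]
eef_rot: [[-0.119, 0.993, 0.001], [0.993, 0.119, 0.0], [0.0, 0.001, -1.0]]
ft_force: [1.7, 1.7, -2.2]
gripper_width: -0.5
clock: 26.6
tool_pos: [556.5, -88.5, 115.4]
eef_rot: [[-0.118, 0.993, 0.001], [0.993, 0.118, 0.0], [0.0, 0.001, -1.0]]
ft_force: [2.3, 1.0, -1.5]
gripper_width: 0.2
clock: 26.9
tool_pos: [550.4, -89.6, 115.4]
eef_rot: [[-0.118, 0.993, 0.001], [0.993, 0.118, -0.0], [-0.0, 0.0, -1.0]]
ft_force: [2.5, 1.1, -0.5]
gripper_width: 0.2
```

```bash

python3 -m handwheel '[{"angular":[0,0,0],"translation":[1,0,0],"fingers":1},{"angular":[0,0,0],"translation":[0.8,4,0],"fingers":1},{"angular":[0,0,0],"translation":[0.4,8,0],"fingers":1},{"angular":[0,0,0],"translation":[0,12,0],"fingers":1},{"angular":[0,0,0],"translation":[-0.5,16.5,0],"fingers":1},{"angular":[0,0,0],"translation":[-1,21,0],"fingers":1},{"angular":[0,0,0],"translation":[-1.5,25,0],"fingers":1},{"angular":[0,0,0],"translation":[-1.7,27.2,0],"fingers":1},{"angular":[0,0,0],"translation":[-1.7,27.2,0],"fingers":1},{"angular":[0,0,0],"translation":[-1.7,27.2,0],"fingers":1}]'
python3 -m handwheel '[{"angular":[0,0,0],"translation":[-0.3,-0.04,0],"fingers":1},{"angular":[0,0,0],"translation":[-0.6,-0.07,0],"fingers":1},{"angular":[0,0,0],"translation":[-0.9,-0.11,0],"fingers":1},{"angular":[0,0,0],"translation":[-1.2,-0.14,0],"fingers":1}]'
python3 -m handwheel '[{"angular":[0,0,0],"translation":[-0.2,-0.02,0],"fingers":1},{"angular":[0,0,0],"translation":[-0.4,-0.05,0],"fingers":1}]'
python3 -m handwheel '[{"angular":[0,0,0],"translation":[-0.1,-0.01,0],"fingers":1},{"angular":[0,0,0],"translation":[-0.2,-0.02,0],"fingers":1}]'
python3 -m handwheel '[{"angular":[0,0,0],"translation":[-0.1,-0.01,0],"fingers":1},{"angular":[0,0,0],"translation":[-0.2,-0.02,0],"fingers":1}]'

```

```text
clock: 27.9
tool_pos: [533.4, 182.4, 115.1]
eef_rot: [[-0.119, 0.993, -0.001], [0.993, 0.119, -0.001], [-0.001, -0.001, -1.0]]
ft_force: [-0.3, 0.6, -0.1]
gripper_width: -0.0
clock: 28.3
tool_pos: [521.6, 180.3, 115.5]
eef_rot: [[-0.117, 0.993, 0.001], [0.993, 0.117, 0.0], [-0.0, 0.001, -1.0]]
ft_force: [2.6, -0.1, -2.2]
gripper_width: 0.2
clock: 28.5
tool_pos: [517.6, 180.5, 115.5]
eef_rot: [[-0.118, 0.993, 0.001], [0.993, 0.118, 0.0], [0.0, 0.001, -1.0]]
ft_force: [2.9, 0.4, -1.4]
gripper_width: 0.1
clock: 28.7
tool_pos: [515.6, 180.5, 115.4]
eef_rot: [[-0.118, 0.993, 0.001], [0.993, 0.118, 0.0], [0.0, 0.001, -1.0]]
ft_force: [1.7, 0.4, -1.1]
gripper_width: -0.1
clock: 28.9
tool_pos: [513.6, 180.3, 115.4]
eef_rot: [[-0.118, 0.993, 0.001], [0.993, 0.118, 0.0], [0.0, 0.001, -1.0]]
ft_force: [2.9, -0.4, 0.1]
gripper_width: 0.2
```

```bash

python3 -m handwheel '[{"angular":[0,0,0],"translation":[1,0,0],"fingers":1},{"angular":[0,0,0],"translation":[1.6,-4,0],"fingers":1},{"angular":[0,0,0],"translation":[2.2,-8,0],"fingers":1},{"angular":[0,0,0],"translation":[2.8,-12,0],"fingers":1},{"angular":[0,0,0],"translation":[3.6,-16.5,0],"fingers":1},{"angular":[0,0,0],"translation":[4.4,-21,0],"fingers":1},{"angular":[0,0,0],"translation":[4.6,-25,0],"fingers":1},{"angular":[0,0,0],"translation":[4.6,-26.9,0],"fingers":1},{"angular":[0,0,0],"translation":[4.6,-26.9,0],"fingers":1},{"angular":[0,0,0],"translation":[4.6,-26.9,0],"fingers":1}]'
python3 -m handwheel '[{"angular":[0,0,0],"translation":[-0.3,-0.04,0],"fingers":1},{"angular":[0,0,0],"translation":[-0.6,-0.07,0],"fingers":1},{"angular":[0,0,0],"translation":[-0.9,-0.11,0],"fingers":1},{"angular":[0,0,0],"translation":[-1.2,-0.14,0],"fingers":1}]'
python3 -m handwheel '[{"angular":[0,0,0],"translation":[-0.2,-0.02,0],"fingers":1},{"angular":[0,0,0],"translation":[-0.3,-0.04,0],"fingers":1}]'
python3 -m handwheel '[{"angular":[0,0,0],"translation":[-0.1,-0.01,0],"fingers":1},{"angular":[0,0,0],"translation":[-0.2,-0.02,0],"fingers":1}]'
python3 -m handwheel '[{"angular":[0,0,0],"translation":[-0.1,-0.01,0],"fingers":1},{"angular":[0,0,0],"translation":[-0.2,-0.02,0],"fingers":1}]'

```

```text
clock: 29.9
tool_pos: [559.3, -88.7, 115.0]
eef_rot: [[-0.117, 0.993, -0.001], [0.993, 0.117, 0.001], [0.001, -0.001, -1.0]]
ft_force: [0.5, 1.5, -0.5]
gripper_width: 0.2
clock: 30.3
tool_pos: [547.5, -89.4, 115.4]
eef_rot: [[-0.119, 0.993, 0.001], [0.993, 0.119, 0.0], [0.0, 0.001, -1.0]]
ft_force: [1.3, 1.1, -1.6]
gripper_width: 0.2
clock: 30.5
tool_pos: [544.5, -90.2, 115.4]
eef_rot: [[-0.118, 0.993, 0.001], [0.993, 0.118, 0.0], [0.0, 0.001, -1.0]]
ft_force: [1.1, 0.7, -1.8]
gripper_width: 0.4
clock: 30.7
tool_pos: [542.6, -90.7, 115.4]
eef_rot: [[-0.118, 0.993, 0.001], [0.993, 0.118, 0.0], [-0.0, 0.001, -1.0]]
ft_force: [3.0, 0.9, -0.8]
gripper_width: -0.1
clock: 30.9
tool_pos: [540.5, -91.2, 115.4]
eef_rot: [[-0.118, 0.993, 0.0], [0.993, 0.118, -0.0], [-0.0, 0.0, -1.0]]
ft_force: [2.1, 1.1, -0.8]
gripper_width: 0.3
```

```bash

python3 -m handwheel '[{"angular":[0,0,0],"translation":[1,0,0],"fingers":1},{"angular":[0,0,0],"translation":[0.8,4,0],"fingers":1},{"angular":[0,0,0],"translation":[0.4,8,0],"fingers":1},{"angular":[0,0,0],"translation":[0,12,0],"fingers":1},{"angular":[0,0,0],"translation":[-0.5,16.5,0],"fingers":1},{"angular":[0,0,0],"translation":[-1,21,0],"fingers":1},{"angular":[0,0,0],"translation":[-1.5,25,0],"fingers":1},{"angular":[0,0,0],"translation":[-1.8,27.2,0],"fingers":1},{"angular":[0,0,0],"translation":[-1.8,27.2,0],"fingers":1},{"angular":[0,0,0],"translation":[-1.8,27.2,0],"fingers":1}]'
python3 - <<'E'
from h import *
import cv2
p,d=robot.camera("scene"); p=cv2.cvtColor(p,cv2.COLOR_RGB2BGR)
cv2.imwrite("pics/e1.png",cv2.resize(p[130:240,250:380],None,fx=5.4,fy=5.4,interpolation=cv2.INTER_CUBIC))
E
```

```text
clock: 31.9
tool_pos: [522.4, 180.9, 115.1]
eef_rot: [[-0.119, 0.993, -0.001], [0.993, 0.119, -0.001], [-0.001, -0.001, -1.0]]
ft_force: [-0.4, -0.7, 0.7]
gripper_width: -0.0
```

View pics/e1.png

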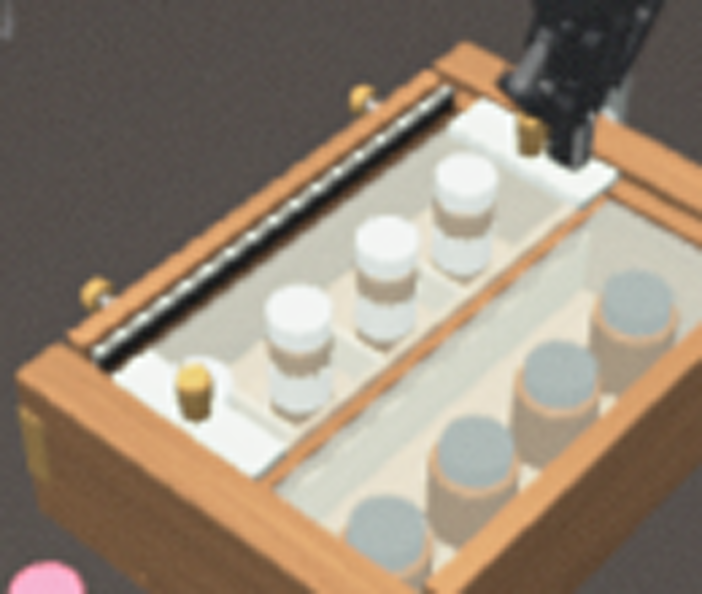

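The cover is nearly shut, with a few mm left to the bar. From here I'll push in small steps and read the force each time.

```bash

python3 -m handwheel '[{"angular":[0,0,0],"translation":[-0.3,-0.04,0],"fingers":1},{"angular":[0,0,0],"translation":[-0.6,-0.07,0],"fingers":1},{"angular":[0,0,0],"translation":[-0.9,-0.11,0],"fingers":1},{"angular":[0,0,0],"translation":[-1.1,-0.13,0],"fingers":1}]'
python3 -m handwheel '[{"angular":[0,0,0],"translation":[-0.1,-0.01,0],"fingers":1},{"angular":[0,0,0],"translation":[-0.2,-0.02,0],"fingers":1}]'
python3 -m handwheel '[{"angular":[0,0,0],"translation":[-0.1,-0.01,0],"fingers":1},{"angular":[0,0,0],"translation":[-0.2,-0.02,0],"fingers":1}]'
python3 -m handwheel '[{"angular":[0,0,0],"translation":[-0.1,-0.01,0],"fingers":1},{"angular":[0,0,0],"translation":[-0.2,-0.02,0],"fingers":1}]'
python3 -m handwheel '[{"angular":[0,0,0],"translation":[-0.1,-0.01,0],"fingers":1}]'

```

```text
clock: 32.35
tool_pos: [511.6, 179.0, 115.5]
eef_rot: [[-0.117, 0.993, 0.001], [0.993, 0.117, 0.0], [-0.0, 0.001, -1.0]]
ft_force: [2.9, -0.6, -1.6]
gripper_width: -0.1
clock: 32.55
tool_pos: [509.7, 179.3, 115.5]
eef_rot: [[-0.118, 0.993, 0.001], [0.993, 0.118, 0.0], [0.0, 0.001, -1.0]]
ft_force: [2.1, -0.3, -1.0]
gripper_width: 0.0
clock: 32.75
tool_pos: [507.6, 179.4, 115.4]
eef_rot: [[-0.118, 0.993, 0.001], [0.993, 0.118, 0.0], [0.0, 0.001, -1.0]]
ft_force: [2.1, 0.4, -0.6]
gripper_width: -0.2
clock: 32.95
tool_pos: [505.5, 179.3, 115.4]
eef_rot: [[-0.118, 0.993, 0.0], [0.993, 0.118, 0.0], [0.0, 0.0, -1.0]]
ft_force: [2.7, 0.4, -0.3]
gripper_width: 0.0
clock: 33.05
tool_pos: [504.6, 179.1, 115.4]
eef_rot: [[-0.118, 0.993, 0.001], [0.993, 0.118, 0.0], [0.0, 0.001, -1.0]]
ft_force: [3.3, 0.1, -1.5]
gripper_width: -0.0
```

```bash

python3 -m handwheel '[{"angular":[0,0,0],"translation":[-0.1,-0.01,0],"fingers":1}]'
python3 -m handwheel '[{"angular":[0,0,0],"translation":[-0.1,-0.01,0],"fingers":1}]'
python3 -m handwheel '[{"angular":[0,0,0],"translation":[-0.1,-0.01,0],"fingers":1}]'
```

```text
clock: 33.15
tool_pos: [503.6, 179.0, 115.4]
eef_rot: [[-0.118, 0.993, 0.001], [0.993, 0.118, 0.0], [0.0, 0.001, -1.0]]
ft_force: [3.4, 0.2, -0.8]
gripper_width: 0.2
clock: 33.25
tool_pos: [502.6, 178.7, 115.4]
eef_rot: [[-0.118, 0.993, 0.001], [0.993, 0.118, 0.0], [0.0, 0.001, -1.0]]
ft_force: [3.5, 0.0, -0.3]
gripper_width: -0.1
clock: 33.35
tool_pos: [501.6, 178.5, 115.4]
eef_rot: [[-0.118, 0.993, 0.001], [0.993, 0.118, -0.0], [-0.0, 0.001, -1.0]]
ft_force: [4.7, -0.3, -0.2]
gripper_width: 0.1
```

```bash

python3 -m handwheel '[{"angular":[0,0,0],"translation":[1,0,0],"fingers":1},{"angular":[0,0,0],"translation":[1.6,-4,0],"fingers":1},{"angular":[0,0,0],"translation":[2.2,-8,0],"fingers":1},{"angular":[0,0,0],"translation":[2.8,-12,0],"fingers":1},{"angular":[0,0,0],"translation":[3.6,-16.5,0],"fingers":1},{"angular":[0,0,0],"translation":[4.4,-21,0],"fingers":1},{"angular":[0,0,0],"translation":[4.8,-25,0],"fingers":1},{"angular":[0,0,0],"translation":[4.8,-26.9,0],"fingers":1},{"angular":[0,0,0],"translation":[4.8,-26.9,0],"fingers":1},{"angular":[0,0,0],"translation":[4.8,-26.9,0],"fingers":1}]'
python3 -m handwheel '[{"angular":[0,0,0],"translation":[-0.3,-0.04,0],"fingers":1},{"angular":[0,0,0],"translation":[-0.6,-0.07,0],"fingers":1},{"angular":[0,0,0],"translation":[-0.9,-0.11,0],"fingers":1}]'
python3 -m handwheel '[{"angular":[0,0,0],"translation":[-0.1,-0.01,0],"fingers":1},{"angular":[0,0,0],"translation":[-0.2,-0.02,0],"fingers":1}]'
python3 -m handwheel '[{"angular":[0,0,0],"translation":[-0.1,-0.01,0],"fingers":1},{"angular":[0,0,0],"translation":[-0.2,-0.02,0],"fingers":1}]'
python3 -m handwheel '[{"angular":[0,0,0],"translation":[-0.1,-0.01,0],"fingers":1},{"angular":[0,0,0],"translation":[-0.2,-0.02,0],"fingers":1}]'

```

```text
clock: 34.35
tool_pos: [548.9, -89.9, 114.8]
eef_rot: [[-0.117, 0.993, -0.002], [0.993, 0.117, 0.001], [0.001, -0.002, -1.0]]
ft_force: [0.5, -0.1, 0.1]
gripper_width: -0.4
clock: 34.65
tool_pos: [540.0, -90.2, 115.2]
eef_rot: [[-0.12, 0.993, -0.0], [0.993, 0.12, 0.0], [0.001, -0.0, -1.0]]
ft_force: [-0.4, 0.5, -0.6]
gripper_width: -0.1
clock: 34.85
tool_pos: [538.7, -91.0, 115.5]
eef_rot: [[-0.119, 0.993, 0.001], [0.993, 0.119, 0.0], [0.0, 0.001, -1.0]]
ft_force: [1.1, -0.1, -1.7]
gripper_width: -0.2
clock: 35.05
tool_pos: [536.8, -91.6, 115.5]
eef_rot: [[-0.118, 0.993, 0.001], [0.993, 0.118, 0.0], [-0.0, 0.001, -1.0]]
ft_force: [2.3, 0.3, -1.2]
gripper_width: 0.1
clock: 35.25
tool_pos: [534.6, -92.1, 115.4]
eef_rot: [[-0.118, 0.993, 0.001], [0.993, 0.118, -0.0], [-0.0, 0.001, -1.0]]
ft_force: [3.0, -0.1, -0.7]
gripper_width: -0.2
```

```bash

for i in 1; do python3 -m handwheel '[{"angular":[0,0,0],"translation":[-0.1,-0.01,0],"fingers":1}]'; done
python3 -m handwheel '[{"angular":[0,0,0],"translation":[-0.1,-0.01,0],"fingers":1}]'
python3 -m handwheel '[{"angular":[0,0,0],"translation":[-0.1,-0.01,0],"fingers":1}]'
```

```text
clock: 35.35
tool_pos: [533.5, -92.3, 115.4]
eef_rot: [[-0.118, 0.993, 0.001], [0.993, 0.118, -0.0], [-0.0, 0.001, -1.0]]
ft_force: [2.6, 0.6, -0.3]
gripper_width: 0.4
clock: 35.45
tool_pos: [532.5, -92.4, 115.4]
eef_rot: [[-0.118, 0.993, 0.0], [0.993, 0.118, -0.0], [-0.0, 0.0, -1.0]]
ft_force: [2.3, -1.0, -0.1]
gripper_width: -0.1
clock: 35.55
tool_pos: [531.4, -92.5, 115.4]
eef_rot: [[-0.118, 0.993, 0.0], [0.993, 0.118, -0.0], [-0.0, 0.0, -1.0]]
ft_force: [2.7, 0.5, -1.0]
gripper_width: 0.1
```

```bash

python3 -m handwheel '[{"angular":[0,0,0],"translation":[-0.1,-0.01,0],"fingers":1}]'
python3 -m handwheel '[{"angular":[0,0,0],"translation":[-0.1,-0.01,0],"fingers":1}]'
```

```text
clock: 35.65
tool_pos: [530.8, -92.6, 115.5]
eef_rot: [[-0.118, 0.993, 0.001], [0.993, 0.118, -0.0], [-0.0, 0.001, -1.0]]
ft_force: [6.2, 0.2, -3.0]
gripper_width: -0.1
clock: 35.75
tool_pos: [530.7, -92.6, 115.7]
eef_rot: [[-0.118, 0.993, 0.003], [0.993, 0.118, -0.0], [-0.001, 0.003, -1.0]]
ft_force: [8.2, -0.2, -1.6]
gripper_width: 0.1
```

The right end is up solid at TCP x = 530.8: the force jumped to 8 N with no further motion. The left end is next.

```bash

python3 -m handwheel '[{"angular":[0,0,0],"translation":[1,0,0],"fingers":1},{"angular":[0,0,0],"translation":[0.8,4,0],"fingers":1},{"angular":[0,0,0],"translation":[0.4,8,0],"fingers":1},{"angular":[0,0,0],"translation":[0,12,0],"fingers":1},{"angular":[0,0,0],"translation":[-0.5,16.5,0],"fingers":1},{"angular":[0,0,0],"translation":[-1,21,0],"fingers":1},{"angular":[0,0,0],"translation":[-1.5,25,0],"fingers":1},{"angular":[0,0,0],"translation":[-1.8,27.2,0],"fingers":1},{"angular":[0,0,0],"translation":[-1.8,27.2,0],"fingers":1},{"angular":[0,0,0],"translation":[-1.8,27.2,0],"fingers":1}]'
python3 -m handwheel '[{"angular":[0,0,0],"translation":[-0.3,-0.04,0],"fingers":1},{"angular":[0,0,0],"translation":[-0.6,-0.07,0],"fingers":1},{"angular":[0,0,0],"translation":[-0.8,-0.09,0],"fingers":1},{"angular":[0,0,0],"translation":[-0.9,-0.1,0],"fingers":1}]'
python3 -m handwheel '[{"angular":[0,0,0],"translation":[-0.1,-0.01,0],"fingers":1}]'
python3 -m handwheel '[{"angular":[0,0,0],"translation":[-0.1,-0.01,0],"fingers":1}]'

```

```text
clock: 36.75
tool_pos: [510.9, 179.3, 114.9]
eef_rot: [[-0.119, 0.993, -0.001], [0.993, 0.119, -0.001], [-0.001, -0.002, -1.0]]
ft_force: [-0.3, -0.2, 0.5]
gripper_width: -0.3
clock: 37.15
tool_pos: [502.2, 177.8, 115.4]
eef_rot: [[-0.117, 0.993, -0.0], [0.993, 0.117, 0.0], [0.0, -0.0, -1.0]]
ft_force: [-0.0, -0.2, 1.1]
gripper_width: -0.0
clock: 37.25
tool_pos: [501.4, 178.1, 115.4]
eef_rot: [[-0.117, 0.993, 0.0], [0.993, 0.117, 0.0], [0.0, 0.0, -1.0]]
ft_force: [0.1, 0.4, -0.8]
gripper_width: -0.1
clock: 37.35
tool_pos: [500.8, 178.2, 115.5]
eef_rot: [[-0.118, 0.993, 0.001], [0.993, 0.118, 0.0], [0.0, 0.001, -1.0]]
ft_force: [1.8, -0.3, -1.3]
gripper_width: 0.0
```

```bash

python3 -m handwheel '[{"angular":[0,0,0],"translation":[-0.1,-0.01,0],"fingers":1}]'
python3 -m handwheel '[{"angular":[0,0,0],"translation":[-0.1,-0.01,0],"fingers":1}]'

```

```text
clock: 37.45
tool_pos: [500.2, 178.2, 115.5]
eef_rot: [[-0.118, 0.993, 0.002], [0.993, 0.118, 0.0], [-0.0, 0.002, -1.0]]
ft_force: [5.3, 0.2, -2.3]
gripper_width: 0.2
clock: 37.55
tool_pos: [500.0, 178.2, 115.7]
eef_rot: [[-0.118, 0.993, 0.004], [0.993, 0.118, 0.0], [0.0, 0.004, -1.0]]
ft_force: [7.4, 0.2, -3.6]
gripper_width: 0.2
```

```bash

python3 -m handwheel '[{"angular":[0,0,0],"translation":[-0.1,-0.01,0],"fingers":1}]'

```

```text
clock: 37.65
tool_pos: [499.9, 178.2, 116.0]
eef_rot: [[-0.118, 0.993, 0.005], [0.993, 0.118, 0.001], [0.0, 0.005, -1.0]]
ft_force: [10.1, -0.3, -1.5]
gripper_width: 0.1
```

The left end is solid too at x = 500, with 10 N. I'll re-check the right end, then look.

```bash

python3 -m handwheel '[{"angular":[0,0,0],"translation":[1.2,0,0],"fingers":1},{"angular":[0,0,0],"translation":[1.8,-4,0],"fingers":1},{"angular":[0,0,0],"translation":[2.4,-8,0],"fingers":1},{"angular":[0,0,0],"translation":[3,-12,0],"fingers":1},{"angular":[0,0,0],"translation":[3.7,-16.5,0],"fingers":1},{"angular":[0,0,0],"translation":[4.3,-21,0],"fingers":1},{"angular":[0,0,0],"translation":[4.5,-25,0],"fingers":1},{"angular":[0,0,0],"translation":[4.5,-26.9,0],"fingers":1},{"angular":[0,0,0],"translation":[4.5,-26.9,0],"fingers":1},{"angular":[0,0,0],"translation":[4.5,-26.9,0],"fingers":1}]'
python3 -m handwheel '[{"angular":[0,0,0],"translation":[-0.3,-0.04,0],"fingers":1},{"angular":[0,0,0],"translation":[-0.6,-0.07,0],"fingers":1},{"angular":[0,0,0],"translation":[-0.8,-0.09,0],"fingers":1},{"angular":[0,0,0],"translation":[-1,-0.11,0],"fingers":1}]'
python3 -m handwheel '[{"angular":[0,0,0],"translation":[-0.1,-0.01,0],"fingers":1},{"angular":[0,0,0],"translation":[-0.2,-0.02,0],"fingers":1}]'

```

```text
clock: 38.65
tool_pos: [542.2, -90.7, 115.0]
eef_rot: [[-0.117, 0.993, -0.001], [0.993, 0.117, 0.001], [0.001, -0.001, -1.0]]
ft_force: [0.7, 0.4, -0.2]
gripper_width: -0.2
clock: 39.05
tool_pos: [532.2, -91.4, 115.3]
eef_rot: [[-0.119, 0.993, -0.0], [0.993, 0.119, 0.0], [0.0, -0.0, -1.0]]
ft_force: [-1.2, -0.0, 0.4]
gripper_width: -0.0
clock: 39.25
tool_pos: [530.8, -92.0, 115.5]
eef_rot: [[-0.118, 0.993, 0.001], [0.993, 0.118, 0.0], [0.0, 0.001, -1.0]]
ft_force: [4.0, 1.0, -1.7]
gripper_width: 0.2
```

```bash

python3 -m handwheel '[{"angular":[0,0,0],"translation":[-0.1,-0.01,0],"fingers":1},{"angular":[0,0,0],"translation":[-0.2,-0.02,0],"fingers":1},{"angular":[0,0,0],"translation":[-0.2,-0.02,0],"fingers":1}]'
python3 -m handwheel '[{"angular":[0,0,0],"translation":[0.5,0.05,0],"fingers":1},{"angular":[0,0,0],"translation":[2,0.2,0],"fingers":1},{"angular":[0,0,0],"translation":[2,0.2,3],"fingers":1},{"angular":[0,0,0],"translation":[2,0.2,7],"fingers":1},{"angular":[0,0,0],"translation":[2,-4,11],"fingers":1},{"angular":[0,0,0],"translation":[2,-9,15],"fingers":1},{"angular":[0,0,0],"translation":[2,-14,18],"fingers":1},{"angular":[0,0,0],"translation":[0,-19,18],"fingers":1},{"angular":[0,0,0],"translation":[-3,-23,18],"fingers":1},{"angular":[0,0,0],"translation":[-3,-23,18],"fingers":1},{"angular":[0,0,0],"translation":[-3,-23,18],"fingers":1}]'
python3 - <<'E'
from h import *
import cv2
p,d=robot.camera("scene"); p=cv2.cvtColor(p,cv2.COLOR_RGB2BGR); cv2.imwrite("pics/f.png",p)
cv2.imwrite("pics/f1.png",cv2.resize(p[130:240,250:400],None,fx=5.3,fy=5.3,interpolation=cv2.INTER_CUBIC))
p,d=robot.camera("top"); p=cv2.cvtColor(p,cv2.COLOR_RGB2BGR)
cv2.imwrite("pics/f1t.png",cv2.resize(p[145:255,225:395],None,fx=4.7,fy=4.7,interpolation=cv2.INTER_CUBIC))
E
```

```text
clock: 39.55
tool_pos: [530.6, -92.0, 115.9]
eef_rot: [[-0.119, 0.993, 0.004], [0.993, 0.119, -0.0], [-0.001, 0.004, -1.0]]
ft_force: [6.9, 2.3, -2.8]
gripper_width: -0.1
clock: 40.65
tool_pos: [494.6, -327.8, 296.0]
eef_rot: [[-0.11, 0.994, -0.001], [0.994, 0.11, -0.002], [-0.002, -0.001, -1.0]]
ft_force: [0.3, 0.1, -0.2]
gripper_width: 0.5
```

View pics/f1.png

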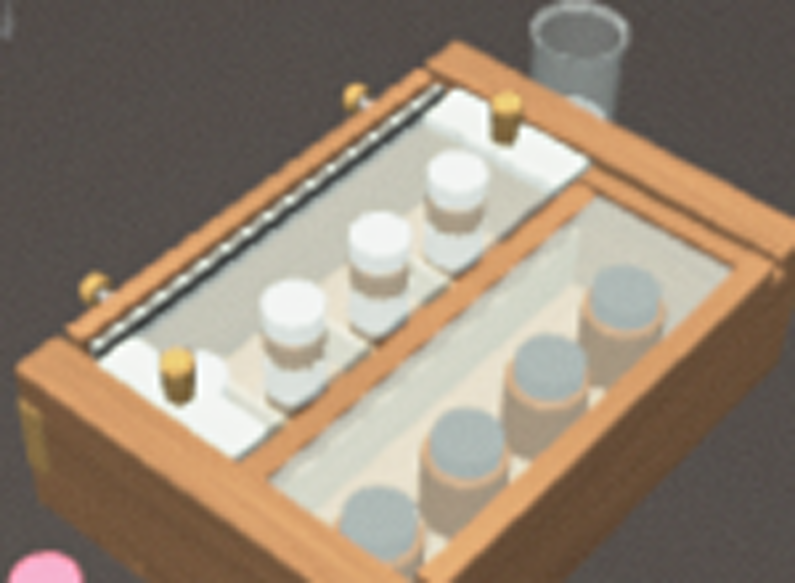

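View pics/f1t.png

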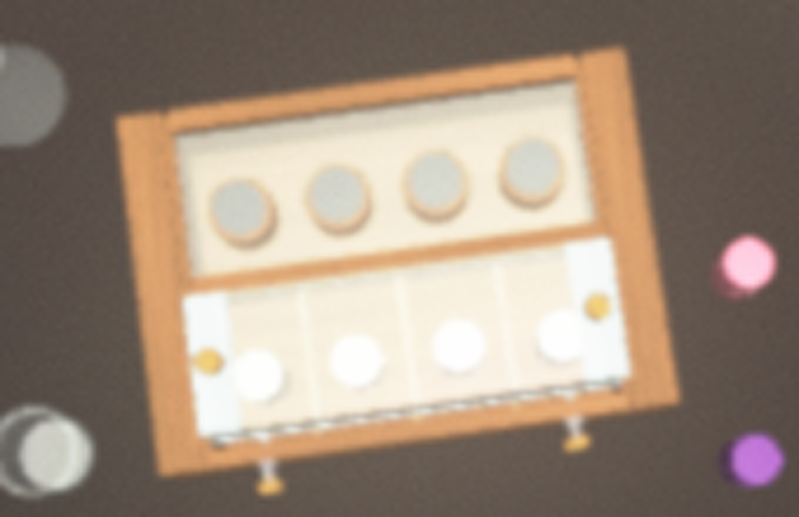

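View pics/f.png

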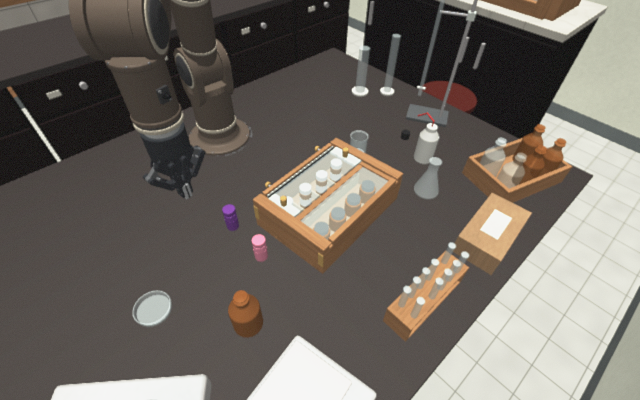

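```bash
python3 - <<'E'
from h import *
T=lambda x,y:((x+.5)/4.7-.5+225,(y+.5)/4.7-.5+145)
S=lambda x,y:((x+.5)/5.3-.5+250,(y+.5)/5.3-.5+130)
def a(p,q): d=q-p; return np.degrees(np.arctan2(-d[0],d[1]))
def rep(n,F,kl,kr,B,Fr):
    l=ray(n,*F(*kl),133);r=ray(n,*F(*kr),133);print(n,l,r,'cover yaw',a(r,l))
    for u,v in(B,Fr): print(' case yaw',a(ray(n,*F(*v),111.5),ray(n,*F(*u),111.5)))
rep("top",T,(208,360),(597,306),((117,118),(627,48)),((160,475),(680,402)))
rep("scene",S,(507,103),(178,360),((430,68),(72,328)),((455,42),(18,370)))
o=robot.observe();print(o['clock'],o['ft_force'],abs(o['qd']).max())
E
```

```text
top [482.27047137 180.7804592  133.        ] [512.70176506 -92.45113968 133.        ] cover yaw 6.35515240498643
 case yaw 6.4088647426761485
 case yaw 6.38354504920182
scene [480.60869195 179.67745049 133.        ] [511.63792247 -93.26576862 133.        ] cover yaw 6.485758628955669
 case yaw 5.956679075265192
 case yaw 6.965186156251873
40.75 [-0.03290322  0.74771428 -0.70665284] 1.8688642631813521
```

```bash
python3 -c "
from workcell import robot
print(robot.finish_job())"
```

```text
the job is handed in; nothing more can be done
None
```

I put the jar in the empty cell and slid the cover shut against the stop bar. I handed the job in at about 41 s of the 67 s allowed; the hand-in gives no verdict.

- **Jar:** It hung about 6–7° off vertical after the lift, so I tilted the tool back to stand it upright before lowering. Contact with the cell floor showed as about 5 N, and I released it there. In the pictures it stands upright at about (489, 6), where I measured the mat at (489.5, 5.2).
- **Cover:** I worked it shut by the two knobs in alternating pushes of about 8–14 mm. Readings while it moved were about 1–5 N, and one end never led the other by more than about 7 mm.
- **Pressing home:** Both ends came up solid, the right at about 8 N and the left at 10 N. I then pressed the right end again at about 7 N and it did not move.
- **Last checks:** In the top view the cover's yaw is 6.36° against the case's 6.4°, so it is square well within 0.011 rad, and both knobs are about 60 mm in front of the case origin. The two edges I read off the side view for the case's yaw gave 5.96° and 6.97°, so that view is less precise, but the cover's 6.49° lies between them. In the last pictures I saw nothing else moved, and the arm is clear of everything.

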